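Turn a set of sockets over from one tray to its twin

ROBOT

A 6-joint arm with a two-finger parallel gripper is mounted at the origin on the work surface. World frame = base frame: x ahead of the robot, y to its left, z up, the work surface at z = 0. Lengths are in mm, angles in rad, forces in N, time in s.
With the tool pointing down it reaches from about 275 to 750 mm from the base axis. Payload 10.2 kg.
Tool frame: the origin (TCP) lies midway between the tips of the shut fingers; the grasp point (between the pads) lies r.grasp_offset behind it (r.grasp_offset is the distance from the TCP to the grasp point, in mm); z points along the fingers, y is the line along which they close (so a half turn about z gives the same grasp; the last joint's range is limited). The gripper opens to 88 mm and grips with 3 to 60 N. Pads are 18 mm wide; open, the fingers measure 123 mm over their backs; the gripper's body (75 mm by 187 mm) begins 45 mm behind the grasp point.
Start: joints at [-1.504, 0.313, 1.498, -0, 1.331, -0.223], TCP at [150.011, -503.118, 238.72] pointing down, gripper open.
Joint ranges: [-2.94, 2.94], [-0.97, 2.17], [0.19, 2.56], [-1.23, 4.37], [0.02, 3.11], [-2.88, 2.88]. Speed limits (rad/s): [2.39, 2.39, 3.01, 3.14, 3.14, 3.14].

INTERFACE

Orientations are given as a unit quaternion [w, x, y, z].
In Python, from workcell import r gives the robot as it stands.
- The arm moves only by the shell command python3 -m pendant 'ROWS'. ROWS is text: rows parted by semicolons, each of 7 numbers parted by spaces: the shift along the world's x, y, z in m, then the turn, a rotation vector about the world's x, y, z in degrees, then the closure in counts, from 0 (fully open) to 255 (shut). A call has 1 to 10 rows; each row is the pose to reach, as a shift and turn from the pose commanded when the call began; what a row does not reach only later rows make up. A row lasts 1/10 s, in which the tool goes at most 50 mm and 8.59 degrees, less where a joint would pass 70% of its speed; a pose out of reach is approached as far as the arm can. A call with a gripper value outside its range is refused whole. The fingers move at their own pace and stop on an object; the grip force is fixed at half the most. Time passes only in rows, so rows that repeat a pose let the fingers close. It gives the time, the measured TCP pose, the force, the opening and the grip force at its end, in the units of the state.
- r.observe(): the state, without advancing time (a new reading comes with each control period).
- r.capture(name): name is "side" or "top" or "wrist"; returns a dict with "pixels" (420x560x3 uint8, red, green, blue), "intrinsics" (3x3 intrinsics, pixels), "world_from_camera" (4x4, takes a point from camera to world coordinates); the wrist camera has in their place "hand_eye" (4x4, takes a point from camera to tool coordinates, whose origin is the TCP and whose axes are the flange's). Camera axes: x right, y down, z forward; pixel columns grow to the right and rows downward; lengths in mm; the calibration is good to about 2 mm. A picture is of the moment at which its call begins: read the wrist's pose just before it. There is no depth.
- r.sign_off(): hands the job in; it is judged then, once.
The state is a dict: "time": time; "joint_pos": joint angles; "joint_vel": joint speeds; "effort": joint torques, N m; "tool_pos": TCP position; "ee_rot": TCP orientation; "wrist_force": force on the tool from outside, world axes, zero at the start; "ft_torque": the same for the moment, N m; "opening": finger opening in mm; "grip_force": force on a finger pad.
Only numpy, scipy, OpenCV 4.12 (cv2) and the standard library are available. Lean on these libraries where they do the work, as an engineer would, in place of code of your own. Each camera call takes 0.05 s, during which the arm holds its last target. There are 200 camera calls.

TASK

Stand the sockets that are on the bench, open end up as they are, into the wells of the orange tray that match their colour, one by one in the order red, yellow, green, blue (skipping any that are missing); then lay the empty grey tray face-down squarely on top, turn the closed pair upside down together and lay it flat on the bench, and lift the orange tray off, so that all the sockets stand in the grey tray with their drive ends up. Finish with the loaded grey tray flat on the bench and the emptied orange tray lying flat, either way up, on the black mat, and do not disturb the other things on the bench.

Things in the scene. Friction and masses are not known exactly. Their poses are not given: they have to be found in the camera images.
- orange_c (a point): Centre of the loose orange tray, 125 (own x) x 41 (y) x 26 mm, 0.15 kg; z out of its open face, up at the start. Wells 25 x 25 mm, 22 deep (floor 4, long walls 8, cross walls 5 mm) at x = -45 (red floor, 1 white dot), -15 (yellow, 2), 15 (green, 3), 45 mm (blue, 4). Flush with the rim, lugs 4 mm proud (49 mm over both), 5 mm tall, from 22 mm to 60 mm either side of the middle, on both long sides.
- grey_c (a point): Centre of the loose grey tray, the orange one's twin (plain floors), FACE-DOWN on the bench at first. x along its length; z out of its closed BACK: up while face-down, down once face-up. Rim to rim the pair is 52 mm thick; facing wells make cavities 44 mm tall: sockets have 4 mm of play endwise, 5 sideways. The meeting lugs make a band to pinch that holds both; plain walls slip apart.
- mat: Black rubber mat fixed on the bench, 120 (its x) x 190 (its y) x 3 mm; the point is the centre of its underside, on the bench.
- socket1_c (a point): Red-banded steel socket (its well is the red one, number 1), a plain cylinder 20 mm in diameter and 40 mm tall, 0.07 kg, loose, standing on its closed drive end at the start with its open hex end up; the point is its centre, own z points out of the open end. In a well it stands 18 mm proud of the rim. It may be absent.
- socket2_c (a point): Yellow-banded steel socket (its well is the yellow one, number 2), a plain cylinder 20 mm in diameter and 40 mm tall, 0.07 kg, loose, standing on its closed drive end at the start with its open hex end up; the point is its centre, own z points out of the open end. In a well it stands 18 mm proud of the rim. It may be absent.
- socket3_c (a point): Green-banded steel socket (its well is the green one, number 3), a plain cylinder 20 mm in diameter and 40 mm tall, 0.07 kg, loose, standing on its closed drive end at the start with its open hex end up; the point is its centre, own z points out of the open end. In a well it stands 18 mm proud of the rim. It may be absent.
- socket4_c (a point): Blue-banded steel socket (its well is the blue one, number 4), a plain cylinder 20 mm in diameter and 40 mm tall, 0.07 kg, loose, standing on its closed drive end at the start with its open hex end up; the point is its centre, own z points out of the open end. In a well it stands 18 mm proud of the rim. It may be absent.
- tape: Bystander to leave alone: roll of blue tape, ring 90 mm across, 24 mm tall; loose; the point is the centre of its underside.
- offcut: Bystander to leave alone: wood offcut, 70 x 45 x 38 mm; loose; the point is the centre of its underside.
- screws: Bystander to leave alone: amber jar of screws, 60 mm diameter, 70 mm tall; loose; the point is the centre of its underside.
- starknob: Bystander to leave alone: black star knob, 46 mm across, 26 mm tall; loose; the point is the centre of its underside.
- driver: Bystander to leave alone: red screwdriver, about 200 mm long, lying down; loose; the point is the centre of its underside.
- bearing: Bystander to leave alone: bearing ring, 52 mm diameter, 15 mm tall; loose; the point is the centre of its underside.
Not all that is in view belongs to the job. What is meant by the mat is not purple, and is the larger of those in its own colour.

How it is judged:
By the outcome, as a careful person would: the job done as asked, in the order asked, and still so for the second after the job is handed in, with the robot touching nothing.
Of socket1, socket2, socket3, socket4 only 2 to 4 are there at a start; the rules pass over those that are not, and their reading is None.
At some moment in a run one of grey, orange may be knocked a few centimetres aside while the robot is not near it.
It also fails if it takes over 200 s, if anything falls off the work surface, if the arm or the gripper's body presses on something with over 40 N, if the wrist force passes 120 N, or if a joint passes its speed limit or range.

## Working session

There is one attempt and no reset: what is moved stays moved. The work goes in short steps, Python scripts to look and compute and a shell command to move; the robot and the scene stay as the last step left them, time stands still between calls to the robot, and variables do not carry over. Pictures are saved under pics/ and viewed, at most 14 in all, crops included, and the job is handed in when it is done.

```bash
ls; mkdir -p pics; python3 - <<'E'
from workcell import r
import cv2,pickle
print(r.grasp_offset)
o=r.observe(); print(o['time'],o['tool_pos'],o['ee_rot'],o['opening'])
d={}
for n in("top","side"):
    c=r.capture(n); d[n]=c; cv2.imwrite(f'pics/{n}0.png',cv2.cvtColor(c['pixels'],cv2.COLOR_RGB2BGR)); print(n,c['intrinsics'],c['world_from_camera'])
c=r.capture("wrist"); print(c['intrinsics'],c['hand_eye'])
cv2.imwrite('pics/w0.png',cv2.cvtColor(c['pixels'],cv2.COLOR_RGB2BGR))
E
```

```text
pics
18.700000000000003
0.0 [ 149.97936832 -502.86651246  238.16951119] [-6.37061011e-04  9.89516820e-01  1.44416255e-01  3.64090015e-05] 88.16438371000083
top [[451.77351678   0.         284.24811717]
 [  0.         451.77351678 212.15617164]
 [  0.           0.           1.        ]] [[-1.57417693e-02 -9.89554220e-01  1.43299136e-01  3.53346477e+02]
 [-9.99764987e-01  1.34410856e-02 -1.70090823e-02  9.67278201e+00]
 [ 1.49053132e-02 -1.43533212e-01 -9.89533248e-01  1.29493508e+03]
 [ 0.00000000e+00  0.00000000e+00  0.00000000e+00  1.00000000e+00]]
side [[534.36159508   0.         272.93319256]
 [  0.         534.36159508 205.65693995]
 [  0.           0.           1.        ]] [[ 9.95376975e-01 -5.52341188e-02  7.85739823e-02  4.52093834e+02]
 [-9.53130759e-02 -6.68881268e-01  7.37233523e-01 -9.30150965e+02]
 [ 1.18362209e-02 -7.41314401e-01 -6.71053547e-01  8.79892862e+02]
 [ 0.00000000e+00  0.00000000e+00  0.00000000e+00  1.00000000e+00]]
[[361.31403464   0.         286.42156548]
 [  0.         361.31403464 205.65166381]
 [  0.           0.           1.        ]] [[-1.05041804e-04 -9.62670255e-01 -2.70676874e-01  6.86280608e+01]
 [ 9.99999847e-01 -2.47916485e-04  4.93651476e-04 -1.38031362e+00]
 [-5.42328851e-04 -2.70676781e-01  9.62670134e-01 -1.46636883e+02]
 [ 0.00000000e+00  0.00000000e+00  0.00000000e+00  1.00000000e+00]]
```

View pics/top0.png

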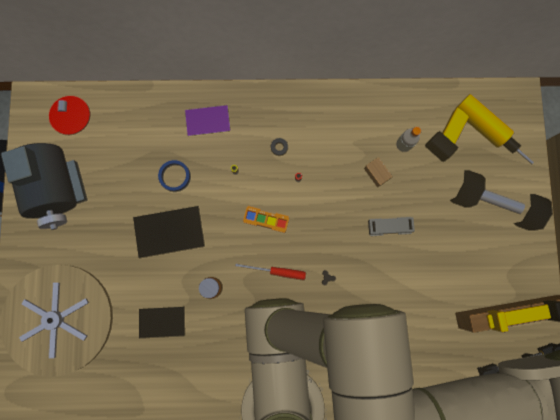

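View pics/side0.png

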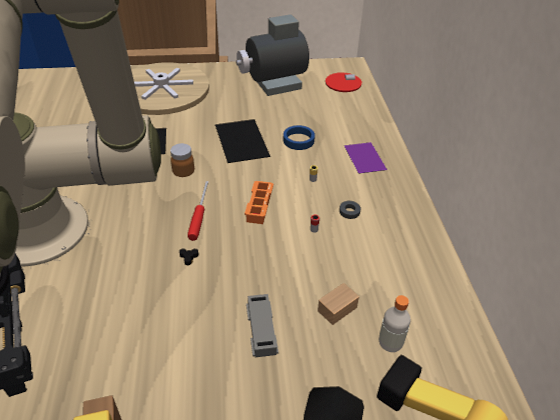

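The top view shows the orange tray at (266,220), the grey tray at (391,226), the yellow socket at (235,169), the red socket at (298,177) and the larger black mat at (169,231). The side view confirms these: orange (260,201), grey (262,325), yellow (314,172), red (315,222). No green or blue socket is in sight so far; the arm may be hiding part of the bench.

```bash
cat > h.py <<'E'
import numpy as np, cv2
from workcell import r
from scipy.spatial.transform import Rotation as R
def grab(n,save=None):
    o=r.observe(); c=r.capture(n)
    if n=='wrist':
        T=np.eye(4); q=o['ee_rot']; T[:3,:3]=R.from_quat([q[1],q[2],q[3],q[0]]).as_matrix(); T[:3,3]=o['tool_pos']; W=T@c['hand_eye']
    else: W=c['world_from_camera']
    im=c['pixels']
    if save: cv2.imwrite(f'pics/{save}.png',cv2.cvtColor(im,cv2.COLOR_RGB2BGR))
    return dict(im=im,hsv=cv2.cvtColor(im,cv2.COLOR_RGB2HSV),K=c['intrinsics'],W=np.array(W))
def ray(c,p):
    d=c['W'][:3,:3]@np.linalg.solve(c['K'],[p[0],p[1],1.]); return c['W'][:3,3],d/np.linalg.norm(d)
def plane(c,p,z):
    o,d=ray(c,p); return o+d*(z-o[2])/d[2]
def proj(c,X):
    x=c['W'][:3,:3].T@(np.array(X)-c['W'][:3,3]); x=c['K']@x; return x[:2]/x[2]
def tri(*cp):
    A=np.zeros((3,3));b=np.zeros(3)
    for c,p in cp:
        o,d=ray(c,p); M=np.eye(3)-np.outer(d,d); A+=M; b+=M@o
    X=np.linalg.solve(A,b); return X, [round(float(np.linalg.norm(np.cross(X-ray(c,p)[0],ray(c,p)[1]))),1) for c,p in cp]
def mask(c,lo,hi): return cv2.inRange(c['hsv'],np.array(lo),np.array(hi))
def blobs(m,amin=8):
    n,l,s,ce=cv2.connectedComponentsWithStats(m)
    return sorted([(int(s[i,4]),ce[i].round(1).tolist(),s[i,:4].tolist()) for i in range(1,n) if s[i,4]>=amin],reverse=True)
COL=dict(red=((0,150,60),(6,255,255)),yellow=((22,140,80),(33,255,255)),green=((45,90,50),(85,255,255)),blue=((100,120,60),(125,255,255)),orange=((7,200,120),(17,255,255)),black=((0,0,0),(180,255,45)))
E
python3 - <<'E'
from h import *
for n in('top','side'):
    c=grab(n)
    for k,(lo,hi) in COL.items(): print(n,k,[(a,p,b) for a,p,b in blobs(mask(c,lo,hi),5)[:9]])
    if n=='top':
        for k,p in dict(orange=(266,220),grey=(391,226),yel=(235,169),red=(298,177),mat=(169,231),jar=(209,288),tape=(174,176),drv=(285,272),knob=(328,278),wood=(379,172),bear=(279,147)).items(): print(k,plane(c,p,20).round())
E
```

```text
top red [(1141, [69.3, 115.5], [49, 96, 41, 39]), (269, [287.7, 272.7], [270, 267, 36, 12]), (50, [281.0, 222.9], [277, 220, 9, 7]), (25, [298.0, 176.1], [295, 173, 7, 7])]
top yellow [(1794, [476.9, 122.0], [442, 94, 72, 53]), (817, [521.7, 316.0], [496, 304, 55, 28]), (82, [490.6, 321.0], [487, 314, 8, 16]), (74, [270.9, 220.6], [267, 216, 9, 10]), (34, [234.2, 168.1], [231, 165, 7, 8])]
top green [(47, [260.6, 217.9], [257, 214, 8, 8])]
top blue [(185, [173.0, 175.1], [159, 161, 30, 29]), (46, [250.5, 215.2], [247, 212, 8, 8]), (25, [1.1, 186.0], [0, 182, 4, 9])]
top orange [(45, [281.2, 223.3], [276, 218, 12, 11]), (44, [416.1, 130.5], [413, 127, 7, 8]), (9, [259.7, 224.3], [256, 224, 8, 2]), (7, [268.0, 226.4], [265, 226, 7, 2]), (7, [267.1, 214.4], [265, 213, 6, 3]), (6, [246.5, 210.0], [246, 208, 2, 5])]
top black [(2544, [168.1, 231.4], [134, 207, 69, 50]), (1190, [161.3, 322.0], [140, 308, 44, 29]), (1112, [56.0, 190.0], [20, 145, 57, 73]), (707, [536.7, 213.5], [516, 195, 36, 35]), (580, [469.8, 190.2], [451, 171, 33, 35]), (355, [29.9, 170.1], [12, 148, 29, 38]), (255, [55
[... 530 characters left out ...]
, 1])]
side yellow [(1262, [440.7, 397.5], [408, 378, 66, 40]), (295, [491.3, 412.7], [479, 403, 25, 17]), (196, [93.5, 416.2], [74, 411, 34, 9]), (6, [311.8, 167.7], [311, 166, 3, 5])]
side green []
side blue [(2393, [43.1, 42.7], [19, 13, 56, 56]), (179, [298.6, 134.6], [284, 126, 30, 18])]
side orange []
side black [(2356, [11.9, 334.0], [0, 254, 33, 142]), (1625, [332.6, 404.9], [304, 387, 60, 33]), (1575, [241.7, 141.0], [216, 120, 54, 43]), (1338, [397.9, 382.2], [377, 356, 44, 55]), (1095, [273.0, 65.8], [246, 39, 63, 43]), (667, [9.1, 233.1], [0, 204, 18, 55]), (286, [88.2, 22.3], [56, 11, 61, 18]), (268, [159.7, 147.3], [153, 129, 13, 47]), (177, [188.3, 255.2], [180, 249, 18, 16])]
```

```bash
python3 - <<'E'
from h import *
c=grab('top'); a=cv2.resize(c['im'][150:260,200:420],None,fx=3.6,fy=3.6,interpolation=2)
cv2.imwrite('pics/z.png',a[:,:,::-1])
E
```

```text
(no output)
```

View pics/z.png

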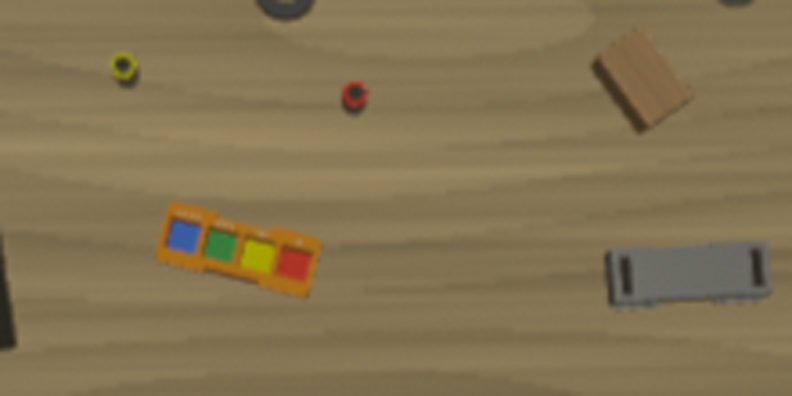

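The crop shows the tray wells in the order blue, green, yellow, red from left to right, and the grey tray's back with two slots. Only the red and yellow sockets are visible. I'll move the wrist camera over the middle of the bench.

```bash
python3 -m pendant '0.43 0.493 0 0 0 58 0;0.43 0.493 0 0 0 58 0;0.43 0.493 0 0 0 58 0;0.43 0.493 0 0 0 58 0;0.43 0.493 0 0 0 58 0;0.43 0.493 0 0 0 58 0;0.43 0.493 0 0 0 58 0;0.43 0.493 0 0 0 58 0;0.43 0.493 0 0 0 58 0;0.43 0.493 0 0 0 58 0' && python3 - <<'E'
from h import *
print(r.observe())
E
```

```text
time: 1.3
tool_pos: [479.7, -124.4, 238.9]
ee_rot: [0.0, 0.795, 0.606, 0.0]
wrist_force: [1.7, -0.2, -0.0]
opening: 88.2
grip_force: 0.0
{'time': 1.3, 'joint_pos': array([-4.90581950e-01,  2.47717279e-01,  1.58357279e+00, -2.05980577e-05,
        1.30992810e+00, -2.21947835e-01]), 'joint_vel': array([ 1.0374331 ,  0.45677355, -0.57811751, -0.00271663,  0.11422869,
        1.03489757]), 'effort': array([-4.63826716e+00, -4.12984800e+01, -2.18235719e+01,  1.73146804e-01,
        3.91102571e-02, -1.34376068e+00]), 'tool_pos': array([ 479.72492506, -124.39327895,  238.86501478]), 'ee_rot': array([1.74404555e-04, 7.95427440e-01, 6.06048803e-01, 6.88593708e-05]), 'wrist_force': array([ 1.68940896, -0.19962681, -0.00310311]), 'ft_torque': array([-0.09351504, -0.11900723, -0.00121518]), 'grip_force': 0.0, 'opening': 88.15015053733876}
```

```bash
python3 -m pendant '0.05 0.058 0 0 0 0 0;0.1 0.116 0 0 0 0 0;0.1 0.116 0 0 0 0 0;0.1 0.116 0 0 0 0 0;0.1 0.116 0 0 0 0 0;0.1 0.116 0 0 0 0 0' && python3 - <<'E'
from h import *
w=grab('wrist','w1'); t=grab('top'); s=grab('side')
for n,c in(('w',w),('t',t)):
  for k in('red','yellow','green','blue','orange'): print(n,k,[(a,p,b,plane(c,p,(40 if a<600 else 4)).round(1).tolist()) for a,p,b in blobs(mask(c,*COL[k]),25)[:6]])
E
```

```text
time: 1.9
tool_pos: [578.1, -11.2, 238.7]
ee_rot: [-0.0, 0.796, 0.606, -0.0]
wrist_force: [-0.6, -0.7, 0.2]
opening: 88.3
grip_force: 0.0
w red [(2024, [100.4, 231.2], [79, 186, 43, 91], [358.3, -19.9, 4.0]), (349, [219.4, 183.6], [210, 175, 20, 19], [512.4, 2.0, 40.0]), (186, [356.5, 200.5], [346, 190, 22, 23], [637.7, -50.3, 40.0])]
w yellow [(418, [217.8, 155.0], [208, 145, 21, 21], [519.7, 29.0, 40.0]), (127, [338.2, 5.5], [328, 0, 22, 13], [659.9, 123.4, 40.0])]
w green [(463, [216.1, 125.0], [206, 114, 21, 23], [527.0, 56.0, 40.0])]
w blue [(485, [214.2, 94.4], [204, 82, 21, 25], [534.0, 82.4, 40.0])]
w orange []
t red [(1141, [69.4, 115.5], [49, 96, 41, 39], [837.8, 618.5, 4.0]), (91, [298.8, 274.5], [293, 270, 13, 10], [361.1, -49.2, 40.0])]
t yellow [(1793, [476.9, 121.9], [442, 94, 72, 53], [805.5, -593.6, 4.0]), (816, [521.8, 316.0], [496, 304, 55, 28], [235.7, -676.9, 4.0]), (81, [490.6, 321.1], [487, 314, 8, 16], [226.9, -570.6, 40.0]), (33, [234.0, 168.0], [231, 165, 7, 7], [663.8, 128.9, 40.0])]
t green []
t blue [(186, [173.1, 175.2], [159, 161, 30, 29], [645.0, 301.0, 40.0]), (25, [1.1, 186.0], [0, 182, 4, 9], [620.0, 781.0, 40.0])]
t orange [(44, [416.1, 130.5], [413, 127, 7, 8], [768.8, -397.5, 40.0])]
```

View pics/w1.png

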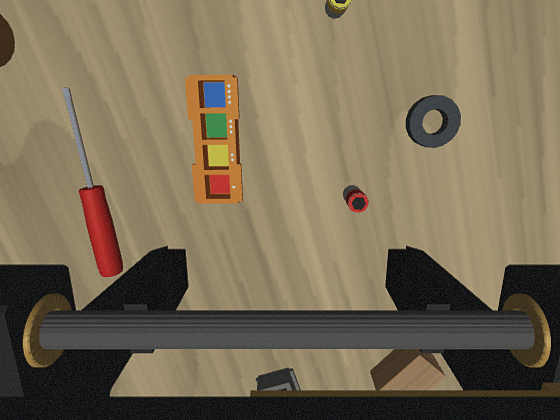

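The wrist view shows the orange tray at (216,140), the red socket at (357,201), the yellow one at (340,5), and the grey tray's tip at the bottom (280,380). Next I'll look from straight above the tray and then the red socket.

```bash
cat >> h.py <<'E'
def sock(c,col,z=40,near=None):
    m=mask(c,*COL[col]); bl=[b for b in blobs(m,40) if b[0]<3000]
    if near is not None: bl=[b for b in bl if np.linalg.norm(plane(c,b[1],z)[:2]-near)<40]
    out=[]
    for b in bl[:4]:
        x,y,w,h=b[2]; ys,xs=np.nonzero(m[y:y+h,x:x+w]); p,rad=cv2.minEnclosingCircle(np.c_[xs+x,ys+y].astype(np.float32))
        out.append((b[0],np.round(p,1).tolist(),plane(c,p,z).round(1).tolist(),round(2*rad*abs(c['W'][2,3]-z)/c['K'][0,0],1)))
    return out
def tray(c,z=26,near=None):
    m=cv2.inRange(c['hsv'],np.array((0,165,70)),np.array((180,255,255)))
    m=cv2.morphologyEx(m,cv2.MORPH_CLOSE,np.ones((9,9)))
    cs=[k for k in cv2.findContours(m,0,1)[0] if cv2.contourArea(k)>1500]
    out=[]
    for k in cs:
        q=np.array([plane(c,p[0]+0.0,z)[:2] for p in k],np.float32); rc=cv2.minAreaRect(q); L=rc[1]
        if near is not None and np.hypot(*(np.array(rc[0])-near))>70: continue
        a=rc[2] if L[0]>L[1] else rc[2]+90
        out.append((np.round(rc[0],1).tolist(),np.round(sorted(L),1).tolist(),round(a,1)))
    return out
E
python3 -m pendant '-0.037 -0.007 -0.035 0 0 0 0;-0.073 -0.013 -0.07 0 0 0 0;-0.073 -0.013 -0.07 0 0 0 0;-0.073 -0.013 -0.07 0 0 0 0;-0.073 -0.013 -0.07 0 0 0 0' && python3 - <<'E'
from h import *
w=grab('wrist','w2'); print(tray(w),blobs(mask(w,*COL['red']),100)[:3])
for k in('red','yellow','green','blue'): print(k,sock(w,k,4))
E
python3 -m pendant '0.04 -0.03 0 0 0 0 0;0.08 -0.06 0 0 0 0 0;0.115 -0.092 0 0 0 0 0;0.115 -0.092 0 0 0 0 0;0.115 -0.092 0 0 0 0 0;0.115 -0.092 0 0 0 0 0' && python3 - <<'E'
from h import *
w=grab('wrist','w3'); print(sock(w,'red'),tray(w))
E
```

```text
time: 2.55
tool_pos: [507.4, -24.0, 170.5]
ee_rot: [0.002, 0.796, 0.606, 0.001]
wrist_force: [0.6, 0.7, 0.0]
opening: 88.2
grip_force: 0.0
[([371.8, -12.7], [26.5, 90.2], 80.2), ([517.5, 41.2], [48.5, 124.8], 75.0)] [(2592, [127.2, 215.9], [104, 168, 48, 103]), (649, [279.1, 164.3], [266, 152, 27, 26]), (223, [458.5, 187.1], [447, 175, 24, 24])]
red [(2592, [124.5, 218.8], [357.0, -13.9, 4.0], np.float64(88.8)), (649, [279.0, 164.5], [505.6, -3.5, 4.0], np.float64(31.3)), (223, [456.6, 185.2], [652.6, -63.4, 4.0], np.float64(24.2)), (122, [449.5, 183.5], [646.8, -60.2, 4.0], np.float64(21.0))]
yellow [(816, [278.0, 128.0], [513.3, 26.7, 4.0], np.float64(34.3))]
green [(870, [278.0, 90.5], [521.5, 55.9, 4.0], np.float64(34.9))]
blue [(889, [277.5, 50.5], [529.5, 85.5, 4.0], np.float64(35.5))]
time: 3.2
tool_pos: [620.7, -114.6, 169.4]
ee_rot: [0.0, 0.795, 0.606, 0.0]
wrist_force: [-0.4, 0.5, -0.0]
opening: 88.1
grip_force: 0.0
[(546, [111.5, 94.0], [516.8, -6.1, 40.0], np.float64(28.0)), (254, [289.7, 111.9], [638.9, -52.7, 40.0], np.float64(21.3))] [([514.6, 19.6], [54.4, 81.7], 74.8)]
```

```bash
python3 -m pendant '0.018 0.062 0 0 0 0 0;0.018 0.062 -0.05 0 0 0 0;0.018 0.062 -0.09 0 0 0 0;0.018 0.062 -0.12 0 0 0 0;0.018 0.062 -0.142 0 0 0 0;0.018 0.062 -0.142 0 0 0 0;0.018 0.062 -0.142 0 0 0 0' && python3 -m pendant '0 0 0 0 0 0 200;0 0 0 0 0 0 255;0 0 0 0 0 0 255;0 0 0 0 0 0 255;0 0 0 0 0 0 255;0 0 0 0 0 0 255;0 0 0 0 0 0 255;0 0 0 0 0 0 255' && python3 -m pendant '0 0 0 0 0 0 100;0 0 0 0 0 0 0;0 0 0 0 0 0 0;0 0 0 0 0 0 0;0 0 0 0 0 0 0;0 0 0.05 0 0 0 0;0 0 0.1 0 0 0 0;-0.018 -0.062 0.142 0 0 0 0;-0.018 -0.062 0.142 0 0 0 0;-0.018 -0.062 0.142 0 0 0 0' && python3 - <<'E'
from h import *
w=grab('wrist','w4'); print(sock(w,'red'),w['W'][:2,3])
E
```

```text
time: 3.95
tool_pos: [639.0, -53.0, 28.1]
ee_rot: [0.001, 0.795, 0.606, 0.0]
wrist_force: [-0.2, 0.2, -0.1]
opening: 88.2
grip_force: 0.0
time: 4.75
tool_pos: [638.7, -53.3, 26.7]
ee_rot: [-0.0, 0.795, 0.606, -0.0]
wrist_force: [-0.3, 0.4, 1.0]
opening: 26.4
grip_force: 0.0
time: 5.75
tool_pos: [620.9, -118.1, 171.3]
ee_rot: [0.002, 0.796, 0.605, 0.001]
wrist_force: [0.6, 0.9, -0.9]
opening: 88.1
grip_force: 0.0
[(557, [109.5, 90.0], [516.9, -6.2, 40.0], np.float64(28.2)), (251, [286.6, 106.6], [638.6, -52.2, 40.0], np.float64(21.0))] [637.68876592 -49.67008275]
```

```bash
python3 -m pendant '0.018 0.062 0 0 0 0 100;0.018 0.062 0 0 0 0 100;0.018 0.062 -0.05 0 0 0 100;0.018 0.062 -0.09 0 0 0 100;0.018 0.062 -0.12 0 0 0 100;0.018 0.062 -0.142 0 0 0 100;0.018 0.062 -0.142 0 0 0 100;0.018 0.062 -0.142 0 0 0 100' && python3 -m pendant '0 0 0 0 0 0 255;0 0 0 0 0 0 255;0 0 0 0 0 0 255;0 0 0 0 0 0 255;0 0 0 0 0 0 255;0 0 0 0 0 0 255;0 0 0 0 0 0 255;0 0 0 0 0 0 255' && python3 -m pendant '0 0 0 0 0 0 100;0 0 0 0 0 0 100;0 0 0 0 0 0 100;0 0 0 0 0 0 100;0 0 0.05 0 0 0 100;0 0 0.1 0 0 0 100;-0.018 -0.062 0.142 0 0 0 100;-0.018 -0.062 0.142 0 0 0 100;-0.018 -0.062 0.142 0 0 0 100;-0.018 -0.062 0.142 0 0 0 100' && python3 - <<'E'
from h import *
for i in range(3): w=grab('wrist'); print(sock(w,'red',near=(638,-52)),r.observe()['tool_pos'])
E
```

```text
time: 6.6
tool_pos: [638.7, -52.6, 26.7]
ee_rot: [-0.0, 0.795, 0.606, -0.0]
wrist_force: [1.2, 0.2, 0.4]
opening: 53.5
grip_force: 0.0
time: 7.4
tool_pos: [638.8, -53.4, 27.0]
ee_rot: [0.0, 0.795, 0.606, 0.0]
wrist_force: [-0.2, 0.9, 3.5]
opening: 19.0
grip_force: 30.0
time: 8.4
tool_pos: [620.5, -115.1, 168.2]
ee_rot: [-0.0, 0.796, 0.606, -0.0]
wrist_force: [0.3, -0.3, -0.9]
opening: 53.4
grip_force: 0.0
[(258, [289.4, 111.1], [638.5, -52.5, 40.0], np.float64(21.2))] [ 620.44125363 -114.45665347  167.6530559 ]
[(258, [290.3, 112.3], [638.7, -52.8, 40.0], np.float64(21.4))] [ 620.48045911 -114.19246622  167.45666546]
[(271, [290.5, 112.5], [638.7, -52.6, 40.0], np.float64(21.6))] [ 620.54203424 -114.10724564  167.47176382]
```

```bash
python3 -m pendant '0.018 0.062 0 0 0 0 100;0.018 0.062 0 0 0 0 100;0.018 0.062 -0.05 0 0 0 100;0.018 0.062 -0.09 0 0 0 100;0.018 0.062 -0.12 0 0 0 100;0.018 0.062 -0.142 0 0 0 100;0.018 0.062 -0.142 0 0 0 100;0.018 0.062 -0.142 0 0 0 255;0.018 0.062 -0.142 0 0 0 255;0.018 0.062 -0.142 0 0 0 255' && python3 -m pendant '0 0 0 0 0 0 255;0 0 0 0 0 0 255;0 0 0 0 0 0 255;0 0 0.04 0 0 0 255;0 0 0.08 0 0 0 255;-0.04 0.01 0.1 0 0 0 255;-0.08 0.02 0.1 0 0 0 255;-0.12 0.03 0.1 0 0 0 255;-0.133 0.03 0.1 0 0 0 255;-0.133 0.03 0.1 0 0 0 255' && python3 -m pendant '0 0 0 0 0 0 255;0 0 0 0 0 0 255'; python3 - <<'E'
from h import *
w=grab('wrist','w5'); print(tray(w),r.observe()['tool_pos'])
E
```

```text
time: 9.55
tool_pos: [639.3, -53.4, 28.1]
ee_rot: [0.001, 0.795, 0.606, 0.001]
wrist_force: [0.2, -0.0, 0.2]
opening: 31.4
grip_force: 0.0
time: 10.55
tool_pos: [504.5, -23.0, 127.0]
ee_rot: [-0.0, 0.795, 0.606, -0.0]
wrist_force: [0.3, 0.9, -0.6]
opening: 18.7
grip_force: 30.0
time: 10.75
tool_pos: [506.6, -23.6, 126.7]
ee_rot: [0.0, 0.795, 0.606, 0.0]
wrist_force: [0.9, 0.2, -0.6]
opening: 19.3
grip_force: 30.0
[([490.9, -73.7], [34.8, 47.8], 75.6), ([374.3, -4.6], [27.3, 74.4], 80.2), ([517.6, 41.3], [48.8, 124.7], 75.0)] [506.45176587 -23.54223209 126.52841004]
```

```bash
python3 -m pendant '0 0.021 0 0 0 0 255;0 0.021 -0.04 0 0 0 255;0 0.021 -0.06 0 0 0 255;0 0.021 -0.075 0 0 0 255;0 0.021 -0.085 0 0 0 255;0 0.021 -0.095 0 0 0 255;0 0.021 -0.095 0 0 0 255;0 0.021 -0.095 0 0 0 255' && python3 -m pendant '0 0 0 0 0 0 140;0 0 0 0 0 0 140;0 0 0 0 0 0 100;0 0 0 0 0 0 100;0 0 0.04 0 0 0 100;0 0 0.08 0 0 0 100;0 -0.022 0.13 0 0 0 100;0 -0.022 0.13 0 0 0 100;0 -0.022 0.13 0 0 0 100;0 -0.022 0.13 0 0 0 100'; python3 - <<'E'
from h import *
w=grab('wrist','w6'); print(tray(w),sock(w,'red',44))
E
python3 -m pendant '0.04 0.026 0 0 0 0 100;0.08 0.052 0 0 0 0 100;0.12 0.078 0 0 0 0 100;0.14 0.086 0 0 0 0 100;0.14 0.086 0 0 0 0 100;0.14 0.086 0 0 0 0 100;0.14 0.086 0 0 0 0 100'; python3 - <<'E'
from h import *
w=grab('wrist'); print(sock(w,'yellow'),r.observe()['tool_pos'])
E
```

```text
time: 11.6
tool_pos: [505.9, -2.4, 31.8]
ee_rot: [0.0, 0.795, 0.606, 0.0]
wrist_force: [0.3, 0.1, -1.1]
opening: 19.2
grip_force: 30.0
time: 12.6
tool_pos: [505.0, -23.9, 160.4]
ee_rot: [-0.001, 0.795, 0.606, -0.001]
wrist_force: [0.2, -0.2, -0.3]
opening: 53.8
grip_force: 0.0
[([371.1, -17.2], [26.4, 98.9], 80.1), ([517.6, 41.3], [48.7, 124.6], 74.9)] [(2974, [124.9, 227.5], [377.7, -11.1, 44.0], np.float64(85.5)), (445, [283.0, 167.1], [507.7, 1.8, 44.0], np.float64(27.9))]
time: 13.35
tool_pos: [644.8, 61.3, 161.1]
ee_rot: [-0.0, 0.796, 0.606, -0.001]
wrist_force: [0.2, 0.1, 0.2]
opening: 53.6
grip_force: 0.0
[(281, [288.4, 101.3], [663.7, 130.7, 40.0], np.float64(21.8)), (267, [156.0, 266.0], [526.7, 35.8, 40.0], np.float64(16.9))] [644.87913837  61.19934107 161.55474194]
```

View pics/w6.png

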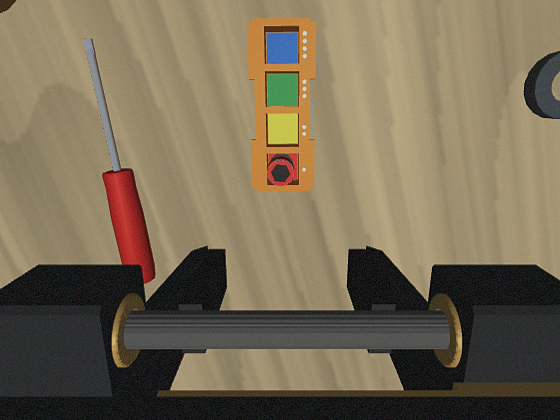

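Red stands in its well at (282,170) and the tray is undisturbed. Yellow is next.

```bash
python3 -m pendant '0.01 0.04 0 0 0 0 100;0.019 0.069 0 0 0 0 100;0.019 0.069 -0.05 0 0 0 100;0.019 0.069 -0.09 0 0 0 100;0.019 0.069 -0.12 0 0 0 100;0.019 0.069 -0.134 0 0 0 100;0.019 0.069 -0.134 0 0 0 100;0.019 0.069 -0.134 0 0 0 255;0.019 0.069 -0.134 0 0 0 255;0.019 0.069 -0.134 0 0 0 255' && python3 -m pendant '0 0 0 0 0 0 255;0 0 0 0 0 0 255;0 0 0 0 0 0 255;0 0 0.04 0 0 0 255;0 0 0.08 0 0 0 255;-0.04 -0.04 0.1 0 0 0 255;-0.08 -0.08 0.1 0 0 0 255;-0.12 -0.12 0.1 0 0 0 255;-0.158 -0.155 0.1 0 0 0 255;-0.158 -0.155 0.1 0 0 0 255' && python3 -m pendant '0 0 0 0 0 0 255;0 0 0 0 0 0 255;0 0 0 0 0 0 255'; python3 - <<'E'
from h import *
w=grab('wrist'); print(tray(w),r.observe()['tool_pos'])
E
```

```text
time: 14.4
tool_pos: [665.3, 130.7, 29.3]
ee_rot: [0.001, 0.795, 0.606, 0.001]
wrist_force: [-0.3, 1.1, 0.0]
opening: 31.7
grip_force: 0.0
time: 15.4
tool_pos: [504.1, -26.0, 127.7]
ee_rot: [-0.0, 0.796, 0.605, -0.001]
wrist_force: [0.2, -1.0, -0.7]
opening: 19.0
grip_force: 30.0
time: 15.7
tool_pos: [507.3, -23.8, 127.7]
ee_rot: [0.0, 0.795, 0.606, 0.0]
wrist_force: [0.3, 0.3, -1.1]
opening: 18.7
grip_force: 30.0
[([491.6, -75.3], [34.2, 48.0], 75.6), ([374.2, -4.8], [27.3, 75.4], 80.3), ([517.6, 41.2], [48.8, 125.0], 75.0)] [507.23184055 -23.681801   127.57544393]
```

```bash
python3 -m pendant '0.0065 0.0505 0 0 0 0 255;0.0065 0.0505 0 0 0 0 255;0.0065 0.0505 -0.04 0 0 0 255;0.0065 0.0505 -0.06 0 0 0 255;0.0065 0.0505 -0.075 0 0 0 255;0.0065 0.0505 -0.085 0 0 0 255;0.0065 0.0505 -0.096 0 0 0 255;0.0065 0.0505 -0.096 0 0 0 255;0.0065 0.0505 -0.096 0 0 0 255' && python3 -m pendant '0 0 0 0 0 0 140;0 0 0 0 0 0 140;0 0 0 0 0 0 100;0 0 0 0 0 0 100;0 0 0.04 0 0 0 100;0 0 0.08 0 0 0 100;0 -0.05 0.13 0 0 0 0;0 -0.05 0.13 0 0 0 0;0 -0.05 0.13 0 0 0 0;0 -0.05 0.13 0 0 0 0'; python3 - <<'E'
from h import *
w=grab('wrist','w7'); print(tray(w),sock(w,'red',44),sock(w,'yellow',44))
E
python3 -m pendant '-0.006 -0.05 0.02 0 0 0 0;-0.012 -0.1 0.04 0 0 0 0;-0.018 -0.15 0.06 0 0 0 0;-0.024 -0.2 0.08 0 0 0 0;-0.03 -0.25 0.08 0 0 0 0;-0.03 -0.3 0.08 0 0 0 0;-0.03 -0.3 0.08 0 0 0 0;-0.03 -0.33 0.08 0 0 0 0;-0.03 -0.33 0.08 0 0 0 0;-0.03 -0.33 0.08 0 0 0 0'; python3 - <<'E'
from h import *
w=grab('wrist','w8');t=grab('top','top2');s=grab('side')
print([(k,sock(t,k)) for k in('green','blue')],[(k,sock(s,k)) for k in('green','blue')])
cv2.imwrite('pics/v8.png',np.hstack([cv2.resize(w['im'],(400,300)),cv2.resize(t['im'],(400,300))])[:,:,::-1])
E
```

```text
time: 16.65
tool_pos: [513.4, 26.2, 31.7]
ee_rot: [0.0, 0.795, 0.606, 0.0]
wrist_force: [0.1, 0.5, -1.0]
opening: 18.8
grip_force: 30.0
time: 17.65
tool_pos: [512.8, -23.4, 160.9]
ee_rot: [-0.001, 0.796, 0.606, -0.0]
wrist_force: [-0.1, -0.4, 0.4]
opening: 83.3
grip_force: 0.0
[([371.6, -14.7], [26.3, 94.9], 80.3), ([517.5, 41.3], [48.5, 124.6], 75.0)] [(2911, [115.9, 227.4], [378.8, -8.7, 44.0], np.float64(81.3)), (423, [272.5, 171.5], [507.3, 1.2, 44.0], np.float64(29.9))] [(595, [272.8, 131.3], [515.5, 29.1, 44.0], np.float64(29.5))]
time: 18.7
tool_pos: [483.5, -352.5, 240.4]
ee_rot: [-0.001, 0.795, 0.606, 0.0]
wrist_force: [-0.0, 0.6, 0.6]
opening: 88.4
grip_force: 0.0
[('green', [(47, [260.4, 217.8], [520.0, 55.0, 40.0], np.float64(22.7))]), ('blue', [(182, [173.4, 175.0], [645.6, 300.2, 40.0], np.float64(82.9)), (46, [250.6, 215.2], [527.8, 82.6, 40.0], np.float64(22.7))])] [('green', []), ('blue', [(125, [303.0, 139.0], [657.7, 254.7, 40.0], np.float64(38.4))])]
```

View pics/v8.png

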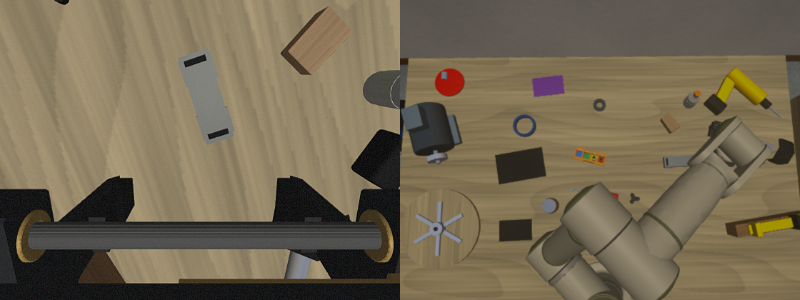

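Wrist half: the grey tray lies at about (206,95) with its two black slots in full view. Top half: the bench that was hidden before has no green or blue socket, so only red and yellow exist. Next I'll measure the grey tray.

```bash
cat >> h.py <<'E'
def gtray(c,z=26,near=(494,-316),smax=60,ztxt=None):
    h=c['hsv']; m=cv2.inRange(h,np.array((0,0,60)),np.array((180,smax,255))); bk=cv2.inRange(h,np.array((0,0,0)),np.array((180,255,50)))
    m=cv2.morphologyEx(m,cv2.MORPH_OPEN,np.ones((3,3))); out=[]
    for k in cv2.findContours(m,0,1)[0]:
        if cv2.contourArea(k)<1500: continue
        q=np.array([plane(c,p[0]+0.0,z)[:2] for p in k],np.float32); rc=cv2.minAreaRect(q); L=rc[1]
        if np.hypot(*(np.array(rc[0])-near))>80: continue
        a=rc[2] if L[0]>L[1] else rc[2]+90
        f=np.zeros_like(m); cv2.drawContours(f,[k],-1,255,-1)
        sl=[(b[0],plane(c,b[1],z)[:2].round(1).tolist()) for b in blobs(bk&f,30)]
        out.append((np.round(rc[0],1).tolist(),np.round(sorted(L),1).tolist(),round(a,1),sl))
    return out
E
python3 - <<'E'
from h import *
w=grab('wrist')
for s in(40,60,80): print(gtray(w,smax=s))
p=proj(w,(494,-316,26)).astype(int); print(w['hsv'][p[1],p[0]], w['hsv'][p[1],p[0]-60], r.observe()['tool_pos'])
E
```

```text
[([495.2, -316.0], [46.3, 125.2], 92.5, [(252, [492.6, -263.9]), (198, [497.3, -368.1])])]
[([495.4, -315.8], [46.8, 125.8], 92.5, [(252, [492.6, -263.9]), (198, [497.3, -368.1])])]
[([467.3, -344.9], [314.6, 592.5], 164.7, [(252, [492.6, -263.9]), (198, [497.3, -368.1])])]
[ 36  10 131] [ 20  75 150] [ 483.56463216 -352.47558751  241.71971851]
```

```bash
python3 -m pendant '0.0115 0.0365 0 0 0 9 0;0.0115 0.0365 0 0 0 18 0;0.0115 0.0365 -0.05 0 0 18 0;0.0115 0.0365 -0.1 0 0 18 0;0.0115 0.0365 -0.15 0 0 18 0;0.0115 0.0365 -0.19 0 0 18 0;0.0115 0.0365 -0.22 0 0 18 0;0.0115 0.0365 -0.235 0 0 18 0;0.0115 0.0365 -0.235 0 0 18 0;0.0115 0.0365 -0.235 0 0 18 0' && python3 -m pendant '0 0 0 0 0 0 255;0 0 0 0 0 0 255;0 0 0 0 0 0 255;0 0 0 0 0 0 255;0 0 0 0 0 0 255;0 0 0 0 0 0 255;0 0 0 0 0 0 255;0 0 0 0 0 0 255;0 0 0.03 0 0 0 255;0 0 0.1 0 0 0 255'
python3 -m pendant '0 0 0.13 0 0 0 255;0 0 0.13 0 0 0 255;0 0 0.13 0 0 0 255;0 0 0.13 0 0 0 255;0 0 0.13 0 0 0 255'; python3 - <<'E'
from h import *
print(r.observe()); w=grab('wrist','w9')
E
```

```text
time: 19.9
tool_pos: [495.4, -317.6, 8.2]
ee_rot: [0.001, 0.691, 0.723, -0.0]
wrist_force: [0.7, -0.1, 0.5]
opening: 88.0
grip_force: 0.0
time: 20.9
tool_pos: [493.2, -316.0, 84.7]
ee_rot: [-0.004, 0.691, 0.723, -0.0]
wrist_force: [1.2, -0.4, -1.4]
opening: 40.6
grip_force: 30.0
time: 21.4
tool_pos: [494.4, -317.1, 215.9]
ee_rot: [-0.001, 0.691, 0.723, -0.0]
wrist_force: [0.3, 0.3, -1.3]
opening: 40.8
grip_force: 30.0
{'time': 21.4, 'joint_pos': array([-7.69563600e-01,  4.68141831e-01,  1.33436152e+00, -5.92242001e-05,
        1.34012820e+00, -8.14991477e-01]), 'joint_vel': array([ 0.00049546,  0.02997841,  0.02891391, -0.0007106 , -0.00384679,
        0.00011129]), 'effort': array([ 1.20854038e-01, -5.10041034e+01, -2.76508605e+01,  4.58061893e-02,
        1.28436629e-01,  6.12541189e-04]), 'tool_pos': array([ 494.3959263 , -317.07216381,  215.86476855]), 'ee_rot': array([-5.19633852e-04,  6.90859585e-01,  7.22988772e-01, -2.52501387e-05]), 'wrist_force': array([ 0.34838115,  0.32929442, -1.33783883]), 'ft_torque': array([-0.01565721, -0.05921862,  0.0157466 ]), 'grip_force': 29.999985513277352, 'opening': 40.8030870794426}
```

View pics/w9.png

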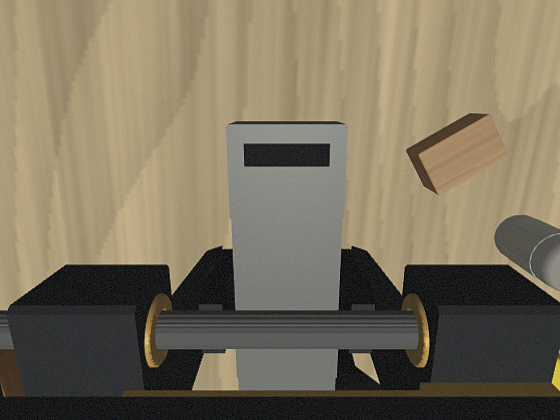

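The grey tray is held squarely, with its end at row 122 and its slot centre near (287,154).

```bash
python3 - <<'E'
from h import *
o=r.observe(); q=o['ee_rot']; Rt=R.from_quat([q[1],q[2],q[3],q[0]]).as_matrix()
w=grab('wrist'); z=o['tool_pos'][2]+26-7
bk=cv2.inRange(w['hsv'],np.array((0,0,0)),np.array((180,255,50))); bk[:120]=0;bk[190:]=0;bk[:,:200]=0;bk[:,360:]=0
b=blobs(bk,200); print(b)
print('slot in tool',Rt.T@(plane(w,b[0][1],z)-o['tool_pos']), 'end', Rt.T@(plane(w,(287,124.5),z)-o['tool_pos']), 'edges',[ (Rt.T@(plane(w,(x,200),z)-o['tool_pos'])).round(1) for x in (230,346)])
t=grab('top'); print([sock(t,k,4) for k in('green','blue')])
E
```

```text
[(1877, [286.4, 154.4], [244, 144, 86, 22]), (211, [286.2, 122.5], [232, 122, 109, 2])]
slot in tool [ 53.4878455   -1.22987824 -18.88394619] end [ 63.80633057  -1.02129627 -18.86245771] edges [array([ 36.8, -21.9, -18.9]), array([ 36.8,  20.6, -19. ])]
[[(47, [260.4, 217.8], [524.8, 56.3, 4.0], np.float64(23.3))], [(187, [173.5, 175.0], [654.0, 308.2, 4.0], np.float64(86.0)), (46, [250.6, 215.2], [532.8, 84.7, 4.0], np.float64(23.3))]]
```

```bash
python3 -m pendant '0.003 0.045 0 0 0 -2 255;0.006 0.09 0 0 0 -4 255;0.009 0.135 0 0 0 -6 255;0.012 0.18 0 0 0 -9 255;0.015 0.225 -0.02 0 0 -12 255;0.018 0.27 -0.04 0 0 -15 255;0.021 0.315 -0.06 0 0 -17.6 255;0.0227 0.345 -0.08 0 0 -17.6 255;0.0227 0.357 -0.09 0 0 -17.6 255;0.0227 0.357 -0.09 0 0 -17.6 255'; python3 -m pendant '0 0 0 0 0 0 255;0 0 0 0 0 0 255;0 0 0 0 0 0 255;0 0 0 0 0 0 255' ; python3 - <<'E'
from h import *
p=[];
for i in range(3):
    w=grab('wrist','w10'); o=r.observe(); p.append(o['tool_pos'])
q=o['ee_rot']; print(np.mean(p,0),2*np.degrees(np.arctan2(q[2],q[1])))
print(tray(w)); t=grab('side'); 
E
```

```text
time: 22.55
tool_pos: [516.4, 40.6, 124.9]
ee_rot: [-0.001, 0.793, 0.61, -0.001]
wrist_force: [0.6, -0.5, -0.5]
opening: 40.6
grip_force: 30.0
time: 22.95
tool_pos: [517.6, 38.9, 127.2]
ee_rot: [0.0, 0.794, 0.608, 0.0]
wrist_force: [0.3, 0.2, -0.6]
opening: 41.0
grip_force: 30.0
[517.48059216  39.25677415 126.97731467] 74.98074074793718
[]
```

```bash
python3 -m pendant '0 0.001 -0.04 0 0 0 255;0 0.001 -0.065 0 0 0 255;0 0.001 -0.07 0 0 0 255;0 0.001 -0.074 0 0 0 255;0 0.001 -0.077 0 0 0 255;0 0.001 -0.08 0 0 0 255;0 0.001 -0.083 0 0 0 255;0 0.001 -0.083 0 0 0 255'; python3 -m pendant '0 0 -0.003 0 0 0 255;0 0 -0.005 0 0 0 255;0 0 -0.007 0 0 0 255;0 0 -0.009 0 0 0 255;0 0 -0.0095 0 0 0 255;0 0 -0.0095 0 0 0 255'
```

```text
time: 23.95
tool_pos: [517.4, 40.7, 43.8]
ee_rot: [0.0, 0.793, 0.609, 0.0]
wrist_force: [-0.9, 0.3, -1.9]
opening: 40.9
grip_force: 30.0
time: 24.55
tool_pos: [517.3, 40.7, 34.1]
ee_rot: [-0.0, 0.793, 0.609, -0.0]
wrist_force: [0.2, -0.0, -0.6]
opening: 41.0
grip_force: 30.0
```

```bash
python3 -m pendant '0 0 -0.0008 0 0 0 255;0 0 -0.0015 0 0 0 255;0 0 -0.0015 0 0 0 255;0 0 -0.0015 0 0 0 255'; python3 -m pendant '0 0 0 0 0 0 120;0 0 0 0 0 0 80;0 0 0 0 0 0 0;0 0 0 0 0 0 0;0 0 0 0 0 0 0;0 0 0.05 0 0 0 0;0 0 0.1 0 0 0 0;-0.013 -0.04 0.127 0 0 0 0;-0.017 -0.066 0.127 0 0 0 0;-0.017 -0.066 0.127 0 0 0 0'; python3 -m pendant '0 0 0 0 0 0 0;0 0 0 0 0 0 0;0 0 0 0 0 0 0'; python3 - <<'E'
from h import *
w=grab('wrist','w11'); s=grab('side'); print(gtray(w,52,(517,41)),tray(w,26,(517,41)),r.observe()['tool_pos'])
cv2.imwrite('pics/v11.png',np.hstack([cv2.resize(w['im'],(400,300)),cv2.resize(s['im'][150:250,190:325],(400,300),interpolation=2)])[:,:,::-1])
E
```

```text
time: 24.95
tool_pos: [517.4, 40.7, 32.8]
ee_rot: [0.0, 0.793, 0.609, 0.0]
wrist_force: [0.4, 0.2, -2.2]
opening: 41.1
grip_force: 30.0
time: 25.95
tool_pos: [500.3, -27.5, 160.5]
ee_rot: [0.001, 0.794, 0.608, 0.0]
wrist_force: [0.2, 0.0, 0.3]
opening: 87.9
grip_force: 0.0
time: 26.25
tool_pos: [500.3, -24.5, 159.3]
ee_rot: [-0.0, 0.793, 0.609, -0.0]
wrist_force: [-0.3, 0.6, -0.8]
opening: 87.9
grip_force: 0.0
[([516.4, 42.1], [45.5, 125.0], 75.0, [(611, [529.7, 92.5]), (412, [502.7, -8.6])])] [] [500.38201482 -24.65340126 159.42542146]
```

View pics/v11.png

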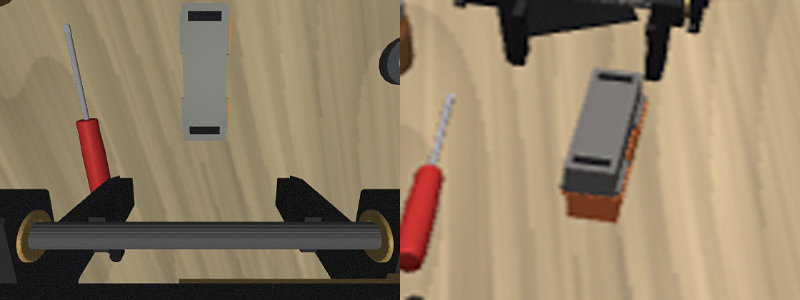

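The left half shows the grey tray squarely on the orange one, centred near (205,72). The right half shows the closed pair with its lugs meeting. For the flip, I'll pinch the lug band at one end with the tool leaning 45°, stand the pair on its other end, regrip from the other side and lay it down inverted.

```bash
python3 -m pendant '0.005 0.02 0.04 0 0 0 0;0.011 0.04 0.07 -7 1.8 0 0;0.018 0.07 0.07 -14 3.6 0 0;0.025 0.1 0.07 -21 5.5 0 0;0.031 0.13 0.07 -28 7.3 0 0;0.038 0.15 0.07 -35 9.1 0 0;0.044 0.168 0.07 -43.5 11.7 0 0;0.044 0.168 0.07 -43.5 11.7 0 0;0.044 0.168 0.07 -43.5 11.7 0 0;0.044 0.168 0.07 -43.5 11.7 0 0' ; python3 - <<'E'
from h import *
o=r.observe(); q=o['ee_rot']; print(R.from_quat([q[1],q[2],q[3],q[0]]).as_matrix().T.round(3),o['joint_pos'].round(2),o['tool_pos'])
w=grab('wrist'); print(gtray(w,52,(517,41)))
E
```

```text
time: 27.35
tool_pos: [544.4, 142.1, 230.5]
ee_rot: [0.233, 0.733, 0.562, -0.303]
wrist_force: [-0.0, 0.4, 0.2]
opening: 88.0
grip_force: 0.0
[[ 0.184  0.684 -0.706]
 [ 0.966 -0.26   0.001]
 [-0.183 -0.682 -0.708]] [ 0.31  0.69  1.12 -0.65  1.77  0.59] [544.43589337 142.08441625 230.54268483]
[([517.8, 48.6], [44.9, 137.0], 74.9, [(288, [529.4, 91.3]), (120, [502.9, -9.6])])]
```

```bash
python3 -m pendant '0 0.001 -0.05 0 0 0 0;0 0.001 -0.1 0 0 0 0;0 0.001 -0.139 0 0 0 0;0 0.001 -0.139 0 0 0 0;-0.008 -0.028 -0.167 0 0 0 0;-0.013 -0.047 -0.187 0 0 0 0;-0.017 -0.063 -0.205 0 0 0 0;-0.0205 -0.0737 -0.217 0 0 0 0;-0.0205 -0.0737 -0.217 0 0 0 0;-0.0205 -0.0737 -0.217 0 0 0 0'; python3 - <<'E'
from h import *
w=grab('wrist'); s=grab('side')
cv2.imwrite('pics/v12.png',np.hstack([cv2.resize(w['im'],(400,300)),cv2.resize(s['im'][120:250,190:365],(400,300),interpolation=2)])[:,:,::-1])
print(r.observe()['tool_pos'],r.observe()['wrist_force'])
E
```

```text
time: 28.4
tool_pos: [525.2, 69.0, 15.2]
ee_rot: [0.234, 0.734, 0.562, -0.303]
wrist_force: [-0.6, 0.4, 0.5]
opening: 88.3
grip_force: 0.0
[525.02338051  69.52026797  14.62493192] [-0.860066   -0.06037119 -0.48012302]
```

View pics/v12.png

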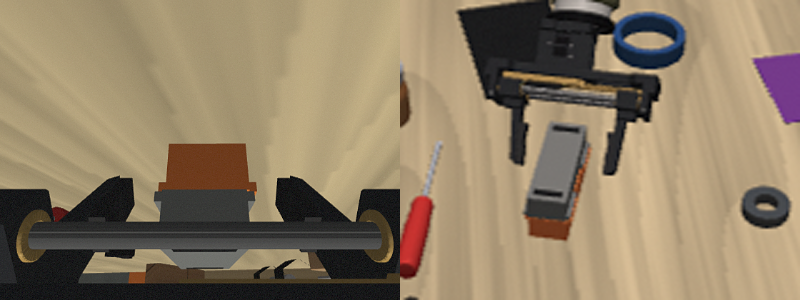

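The fingers straddle the pair symmetrically, with the lug line (left half, row 188) between the pads. I'll pinch and lift.

```bash
python3 -m pendant '0 0 -0.0015 0 0 0 255;0 0 -0.0015 0 0 0 255;0 0 -0.0015 0 0 0 255;0 0 -0.0015 0 0 0 255;0 0 -0.0015 0 0 0 255;0 0 -0.0015 0 0 0 255;0 0 -0.0015 0 0 0 255;0 0 -0.0015 0 0 0 255;0 0 -0.0015 0 0 0 255;0 0 -0.0015 0 0 0 255' && python3 -m pendant '0 0 0.005 0 0 0 255;0 0 0.015 0 0 0 255;0 0 0.03 0 0 0 255;0 0 0.05 0 0 0 255;0 0 0.075 0 0 0 255;0 0 0.1 0 0 0 255;0 0 0.12 0 0 0 255;0 0 0.12 0 0 0 255;0 0 0.12 0 0 0 255'; python3 - <<'E'
from h import *
w=grab('wrist'); s=grab('side')
cv2.imwrite('pics/v13.png',np.hstack([cv2.resize(w['im'],(400,300)),cv2.resize(s['im'][100:250,190:390],(400,300),interpolation=2)])[:,:,::-1])
E
```

```text
time: 29.5
tool_pos: [524.0, 69.0, 11.2]
ee_rot: [0.233, 0.733, 0.562, -0.304]
wrist_force: [2.4, 0.2, -0.1]
opening: 48.5
grip_force: 30.0
time: 30.4
tool_pos: [523.6, 69.0, 130.9]
ee_rot: [0.233, 0.733, 0.562, -0.304]
wrist_force: [-0.1, -0.3, -5.2]
opening: 48.7
grip_force: 30.0
```

View pics/v13.png

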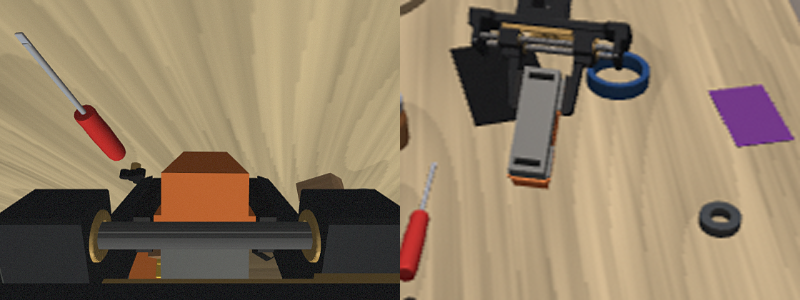

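```bash
python3 - <<'E'
from h import *
w=grab('wrist'); s=grab('side')
cv2.imwrite('pics/v14.png',np.hstack([cv2.resize(w['im'][200:400,130:430],(480,320),interpolation=2),cv2.resize(s['im'][120:205,225:310],(320,320),interpolation=2)])[:,:,::-1])
E
```

```text
(no output)
```

View pics/v14.png

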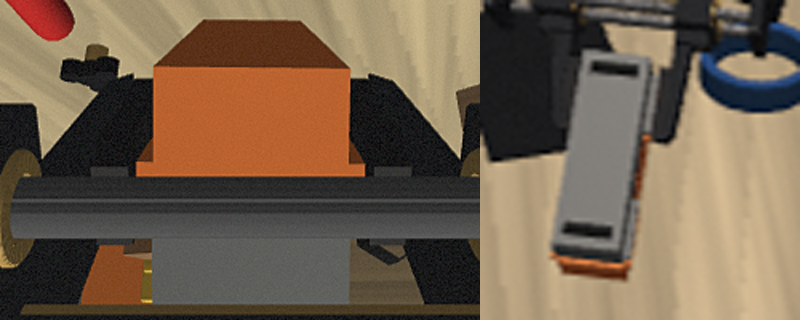

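In the upside-down wrist view the orange underside trapezoid spans rows 212 to 242. From its edge widths the pair has sagged about 33° about the pinch, far end down. It is still closed, and the sag is in the direction I want. I'll swing on to vertical.

```bash
python3 -m pendant '0 0 0.02 5 -1.3 0 255;0 0 0.03 11 -3 0 255;0 0 0.03 17 -4.6 0 255;0 0 0.03 23 -6.2 0 255;0 0 0.03 29 -7.8 0 255;0 0 0.03 35 -9.4 0 255;0 0 0.03 41 -11 0 255;0 0 0.03 47 -12.6 0 255;0 0 0.03 52 -14 0 255;0 0 0.03 55 -14.8 0 255' && python3 -m pendant '0 0 0 0 0 0 255;0 0 0 0 0 0 255;0 0 0 0 0 0 255'; python3 - <<'E'
from h import *
w=grab('wrist'); s=grab('side'); t=grab('top')
cv2.imwrite('pics/v15.png',np.hstack([cv2.resize(w['im'],(400,300)),cv2.resize(s['im'][70:220,190:390],(400,300),interpolation=2)])[:,:,::-1])
print(r.observe()['tool_pos'])
E
```

```text
time: 31.6
tool_pos: [523.2, 68.2, 160.5]
ee_rot: [-0.064, 0.789, 0.605, 0.082]
wrist_force: [-0.6, -0.5, -4.7]
opening: 48.6
grip_force: 30.0
time: 31.9
tool_pos: [523.7, 69.3, 161.0]
ee_rot: [-0.063, 0.789, 0.606, 0.082]
wrist_force: [0.4, -0.7, -4.6]
opening: 48.6
grip_force: 30.0
[523.81809971  69.41249595 161.14322001]
```

View pics/v15.png

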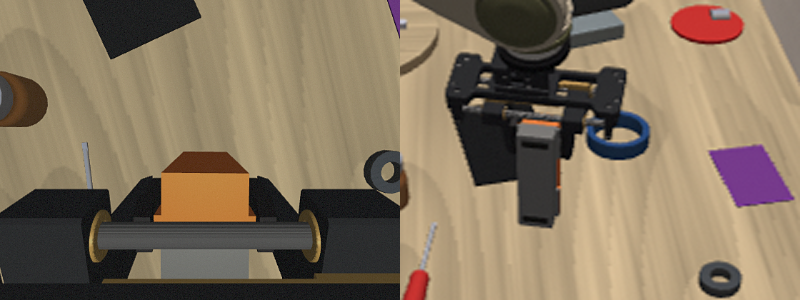

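The pair hangs upright in the side view, base at about (540,225), and is unchanged relative to the tool. I'll lower it to the bench.

```bash
python3 -m pendant '0 0 -0.03 0 0 0 255;0 0 -0.05 0 0 0 255;0 0 -0.062 0 0 0 255;0 0 -0.068 0 0 0 255;0 0 -0.071 0 0 0 255;0 0 -0.073 0 0 0 255;0 0 -0.073 0 0 0 255;0 0 -0.073 0 0 0 255'; python3 -m pendant '0 0 -0.001 0 0 0 255;0 0 -0.001 0 0 0 255'; python3 -m pendant '0 0 -0.001 0 0 0 255;0 0 -0.001 0 0 0 255'; python3 -m pendant '0 0 -0.001 0 0 0 255;0 0 -0.001 0 0 0 255'
```

```text
time: 32.85
tool_pos: [524.1, 69.0, 88.7]
ee_rot: [-0.063, 0.789, 0.606, 0.083]
wrist_force: [-0.1, 0.2, -4.7]
opening: 48.3
grip_force: 30.0
time: 33.05
tool_pos: [523.9, 69.0, 87.3]
ee_rot: [-0.063, 0.789, 0.605, 0.082]
wrist_force: [-0.7, 0.7, -5.1]
opening: 48.9
grip_force: 30.0
time: 33.25
tool_pos: [524.1, 68.9, 86.6]
ee_rot: [-0.063, 0.789, 0.606, 0.083]
wrist_force: [-0.7, -0.9, 0.8]
opening: 48.6
grip_force: 30.0
time: 33.45
tool_pos: [524.3, 68.9, 86.5]
ee_rot: [-0.063, 0.789, 0.606, 0.083]
wrist_force: [-5.2, -1.9, 11.1]
opening: 48.3
grip_force: 30.0
```

```bash
python3 -m pendant '0 0 0.001 0 0 0 255;0 0 0.001 0 0 0 255' ; python3 -m pendant '0 0 0 0 0 0 60;0 0 0 0 0 0 60;0 0 0 0 0 0 60;0 0 0 0 0 0 60;0 0 0 0 0 0 60;0 0 0 0 0 0 0;0 0 0 0 0 0 0'; python3 -m pendant '-0.0006 -0.002 0.01 0 0 0 0;-0.0016 -0.006 0.03 0 0 0 0;-0.003 -0.01 0.05 0 0 0 0;-0.005 -0.018 0.09 0 0 0 0;-0.007 -0.026 0.13 0 0 0 0;-0.007 -0.026 0.13 0 0 0 0;-0.007 -0.026 0.13 0 0 0 0' ; python3 - <<'E'
from h import *
w=grab('wrist'); s=grab('side'); t=grab('top')
cv2.imwrite('pics/v16.png',np.hstack([cv2.resize(w['im'],(400,300)),cv2.resize(s['im'][70:220,190:390],(400,300),interpolation=2)])[:,:,::-1])
print(r.observe()['tool_pos'])
E
```

```text
time: 33.65
tool_pos: [524.1, 68.9, 86.6]
ee_rot: [-0.063, 0.789, 0.606, 0.083]
wrist_force: [-1.6, -1.2, 4.5]
opening: 48.0
grip_force: 30.0
time: 34.35
tool_pos: [523.9, 69.0, 86.2]
ee_rot: [-0.063, 0.789, 0.605, 0.082]
wrist_force: [0.2, 0.1, 0.7]
opening: 81.2
grip_force: 0.0
time: 35.05
tool_pos: [516.9, 42.8, 217.0]
ee_rot: [-0.062, 0.789, 0.605, 0.083]
wrist_force: [0.3, -0.0, -0.4]
opening: 88.3
grip_force: 0.0
[516.34239161  43.20769181 215.15220654]
```

View pics/v16.png

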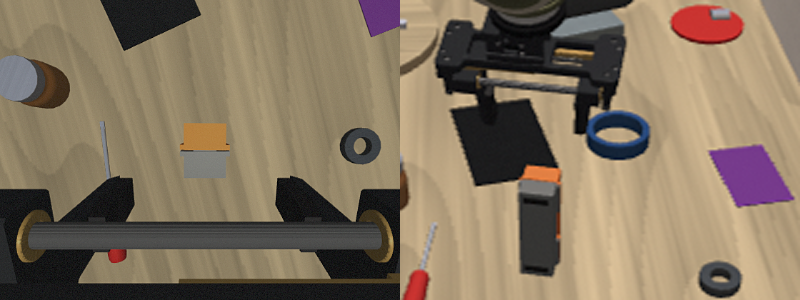

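The pair stands upright and closed: orange half at (205,136) and grey at (205,164) in the wrist view, and upright in the side view. I'll measure the seam and move to the other side.

```bash
python3 - <<'E'
from h import *
w=grab('wrist'); o=r.observe(); print(o['tool_pos'])
m=cv2.inRange(w['hsv'],np.array((5,150,100)),np.array((20,255,255)));m[300:]=0; 
k=max(cv2.findContours(m,0,1)[0],key=cv2.contourArea)
q=np.array([plane(w,p[0]+0.,125)[:2] for p in k],np.float32); rc=cv2.minAreaRect(q); print(rc)
g=gtray(w,125,(525,75)); print(g)
h=w['hsv']; m=cv2.inRange(h,np.array((0,0,60)),np.array((180,60,255)))
for k in cv2.findContours(m,0,1)[0]:
    if cv2.contourArea(k)>400:
        rc=cv2.minAreaRect(np.array([plane(w,p[0]+0.,125)[:2] for p in k],np.float32)); print('g',np.round(rc[0],1),np.round(rc[1],1),rc[2])
E
```

```text
[516.43749793  43.22312465 215.1738222 ]
((524.0482788085938, 73.99044799804688), (25.380565643310547, 48.184906005859375), 75.0079574584961)
[([517.1, 48.0], [27.1, 48.3], 165.0, [])]
g [497.1 -21.9] [ 21.7 349.3] 75.04193115234375
g [500. -10.] [  1.4 338.5] 75.03366088867188
g [517.1  48. ] [27.1 48.3] 75.00833892822266
g [669.8  25.4] [34.8 34.6] 39.552860260009766
g [427.7  86.8] [56.   4.8] 80.43287658691406
g [370.7 172.2] [43.4 42.7] 71.96548461914062
```

```bash
python3 -m pendant '0.003 0.01 0.02 -6 1.6 0 0;0.006 0.02 0.02 -13 3.5 0 0;0.01 0.035 0.02 -20 5.4 0 0;0.013 0.05 0.02 -27 7.3 0 0;0.017 0.065 0.02 -34 9.2 0 0;0.021 0.08 0.02 -41 11 0 0;0.021 0.08 0.02 -48 12.9 0 0;0.021 0.08 0.02 -55 14.8 0 0;0.021 0.08 0.02 -55 14.8 0 0;0.021 0.08 0.02 -55 14.8 0 0'; python3 -m pendant '0 0 -0.035 0 0 0 0;0 0 -0.07 0 0 0 0;0 0 -0.07 0 0 0 0;0 0 -0.07 0 0 0 0;0 0 -0.07 0 0 0 0'; python3 - <<'E'
from h import *
o=r.observe(); q=o['ee_rot']; print(R.from_quat([q[1],q[2],q[3],q[0]]).as_matrix().T.round(3),o['tool_pos'].round(1)); w=grab('wrist','w17')
s=grab('side','s17')
k=max(cv2.findContours(cv2.inRange(s['hsv'],np.array((5,150,80)),np.array((20,255,255))),0,1)[0],key=cv2.contourArea); print(cv2.boundingRect(k))
E
```

```text
time: 36.25
tool_pos: [537.9, 123.2, 235.4]
ee_rot: [0.232, 0.733, 0.563, -0.304]
wrist_force: [-0.4, -0.4, 1.0]
opening: 88.1
grip_force: 0.0
time: 36.75
tool_pos: [538.6, 122.8, 168.6]
ee_rot: [0.233, 0.734, 0.562, -0.302]
wrist_force: [0.2, 0.1, -0.2]
opening: 88.2
grip_force: 0.0
[[ 0.186  0.684 -0.706]
 [ 0.966 -0.26   0.003]
 [-0.181 -0.682 -0.708]] [538.6 122.8 168.6]
(404, 394, 83, 26)
```

```bash
python3 -m pendant '-0.007 -0.025 -0.026 0 0 0 0;-0.012 -0.044 -0.046 0 0 0 0;-0.016 -0.058 -0.06 0 0 0 0;-0.019 -0.069 -0.072 0 0 0 0;-0.0205 -0.075 -0.078 0 0 0 0;-0.0205 -0.075 -0.078 0 0 0 0;-0.0205 -0.075 -0.078 0 0 0 0;-0.0205 -0.075 -0.078 0 0 0 0'; python3 - <<'E'
from h import *
o=r.observe();print(o['tool_pos']); w=grab('wrist','w18')
m=cv2.inRange(w['hsv'],np.array((5,150,50)),np.array((20,255,255)))
print([b for b in blobs(m,300)])
E
```

```text
time: 37.65
tool_pos: [517.9, 48.5, 89.0]
ee_rot: [0.233, 0.733, 0.562, -0.303]
wrist_force: [-0.4, 0.4, 0.3]
opening: 88.1
grip_force: 0.0
[517.88145367  48.52018113  88.96761055]
[(27604, [288.7, 192.6], [223, 59, 133, 252]), (1183, [194.4, 376.5], [179, 351, 37, 46]), (350, [289.2, 350.0], [231, 349, 118, 3])]
```

```bash
python3 -m pendant '0 0 -0.004 0 0 0 0;0 0 -0.0075 0 0 0 0;0 0 -0.0075 0 0 0 0;0 0 -0.0075 0 0 0 0' && python3 -m pendant '0 0 0 0 0 0 255;0 0 0 0 0 0 255;0 0 0 0 0 0 255;0 0 0 0 0 0 255;0 0 0 0 0 0 255;0 0 0 0 0 0 255;0 0 0 0 0 0 255;0 0 0 0 0 0 255;0 0 0 0 0 0 255' && python3 -m pendant '0 0 0.004 0 0 0 255;0 0 0.012 0 0 0 255;0 0 0.025 0 0 0 255;0 0 0.04 0 0 0 255;0 0 0.06 0 0 0 255;0 0 0.08 0 0 0 255;0 0 0.08 0 0 0 255;0 0 0.08 0 0 0 255'; python3 - <<'E'
from h import *
w=grab('wrist','w19'); print(r.observe()['tool_pos'])
m=cv2.inRange(w['hsv'],np.array((5,150,50)),np.array((20,255,255)))
print([b for b in blobs(m,300)])
E
```

```text
time: 38.1
tool_pos: [517.3, 48.0, 80.6]
ee_rot: [0.233, 0.733, 0.562, -0.304]
wrist_force: [-0.0, -0.1, 0.0]
opening: 88.3
grip_force: 0.0
time: 39.0
tool_pos: [517.4, 48.0, 80.8]
ee_rot: [0.233, 0.733, 0.562, -0.304]
wrist_force: [0.5, 0.1, 1.4]
opening: 47.9
grip_force: 30.0
time: 39.8
tool_pos: [517.3, 48.1, 160.9]
ee_rot: [0.233, 0.733, 0.562, -0.304]
wrist_force: [0.4, 0.3, -5.4]
opening: 48.2
grip_force: 30.0
[517.02094733  47.99721221 160.19731865]
[(26638, [287.2, 197.8], [219, 71, 134, 240]), (5544, [263.7, 366.5], [179, 349, 179, 43])]
```

```bash
python3 -m pendant '0 0 0 4 -1.1 0 255;0 0 0 9 -2.4 0 255;0 0 0 15 -4 0 255;0 0 0 21 -5.6 0 255;0 0 0 27 -7.2 0 255;0 0 0 33 -8.8 0 255;0 0 0 39 -10.4 0 255;0 0 0 43.5 -11.7 0 255;0 0 0 43.5 -11.7 0 255' && python3 -m pendant '0 0 0 5 -1.3 0 255;0 0 0 11 -3 0 255;0 0 0 17 -4.6 0 255;0 0 0 23 -6.2 0 255;0 0 0 29 -7.8 0 255;0 0 0 35 -9.4 0 255;0 0 0 40 -10.7 0 255;0 0 0 43.5 -11.7 0 255;0 0 0 43.5 -11.7 0 255;0 0 0 43.5 -11.7 0 255'; python3 - <<'E'
from h import *
w=grab('wrist','w20'); o=r.observe();print(o['tool_pos'],o['joint_pos'].round(2)); q=o['ee_rot'];print(R.from_quat([q[1],q[2],q[3],q[0]]).as_matrix().T.round(3))
m=cv2.inRange(w['hsv'],np.array((5,150,50)),np.array((20,255,255)))
print([b for b in blobs(m,300)])
for row in range(70,320,10):
    x=np.nonzero(m[row,200:400])[0]
    if len(x): print(row,x.min()+200,x.max()+200,end='; ')
E
```

```text
time: 40.75
tool_pos: [516.6, 46.6, 160.0]
ee_rot: [-0.001, 0.794, 0.608, -0.001]
wrist_force: [-0.7, -0.3, -4.9]
opening: 48.6
grip_force: 30.0
time: 41.75
tool_pos: [517.0, 48.2, 160.0]
ee_rot: [-0.233, 0.733, 0.563, 0.302]
wrist_force: [-0.5, 0.0, -4.9]
opening: 48.5
grip_force: 30.0
[517.18854902  48.38540538 160.41431637] [-0.49  0.41  1.79  0.8   1.28 -0.61]
[[ 0.183  0.685  0.706]
 [ 0.966 -0.257 -0.   ]
 [ 0.181  0.682 -0.709]]
[(23633, [286.6, 211.5], [216, 95, 139, 216]), (3658, [286.4, 361.0], [211, 349, 150, 27]), (1463, [44.2, 225.6], [0, 185, 81, 74])]
100 247 329; 110 246 330; 120 244 331; 130 243 332; 140 241 334; 150 240 335; 160 238 336; 170 237 337; 180 236 338; 190 234 340; 200 233 341; 210 231 342; 220 230 343; 230 229 344; 240 227 345; 250 225 347; 260 224 348; 270 222 349; 280 221 351; 290 219 352; 300 218 353; 310 217 353;
```

The far end points about 11.5° below horizontal, so I'll tilt 11.5° further to level the pair and then lower it.

```bash
python3 -m pendant '0 0 -0.02 4 -1.1 0 255;0 0 -0.05 8 -2.2 0 255;0 0 -0.08 11.1 -3 0 255;0 0 -0.1 11.1 -3 0 255;0 0 -0.1 11.1 -3 0 255;0 0 -0.1 11.1 -3 0 255;0 0 -0.1 11.1 -3 0 255'; cat >> h.py <<'E'
def pairangle():
    w=grab('wrist'); o=r.observe(); m=cv2.inRange(w['hsv'],np.array((5,150,50)),np.array((20,255,255))); P=[]
    for row in range(115,300,5):
        x=np.nonzero(m[row,200:380])[0]; wd=x.max()-x.min()+1; dep=w['K'][0,0]*41/wd
        P.append(np.linalg.solve(w['K'],[x.mean()+200,row,1])*dep)
    P=np.array(P); v=np.linalg.svd(P-P.mean(0))[2][0]; v=w['W'][:3,:3]@v; v*=np.sign(v[1]); X=w['W'][:3,:3]@P.mean(0)+w['W'][:3,3]
    print('dir',v.round(3),'elev',np.degrees(np.arcsin(v[2])).round(1),'pt',X.round(1),'tcp',o['tool_pos'].round(1),'F',o['wrist_force'].round(1))
E
python3 -c "
from h import *
pairangle()"
```

```text
time: 42.5
tool_pos: [517.9, 48.1, 62.0]
ee_rot: [-0.287, 0.698, 0.537, 0.376]
wrist_force: [-0.2, -0.5, -5.1]
opening: 48.0
grip_force: 30.0
dir [ 0.262  0.963 -0.058] elev -3.3 pt [518.9  58.4  98.6] tcp [517.9  48.   62. ] F [-1.2  0.1 -4.2]
```

```bash
python3 -m pendant '0 0 -0.02 1.9 -0.5 0 255;0 0 -0.033 1.9 -0.5 0 255;0 0 -0.039 1.9 -0.5 0 255;0 0 -0.041 1.9 -0.5 0 255;0 0 -0.041 1.9 -0.5 0 255;0 0 -0.041 1.9 -0.5 0 255'; python3 -m pendant '0 0 -0.001 0 0 0 255;0 0 -0.002 0 0 0 255;0 0 -0.002 0 0 0 255;0 0 -0.002 0 0 0 255';python3 -m pendant '0 0 -0.001 0 0 0 255;0 0 -0.002 0 0 0 255;0 0 -0.002 0 0 0 255;0 0 -0.002 0 0 0 255'; python3 -c "
from h import *
pairangle()"
```

```text
time: 43.15
tool_pos: [518.1, 47.7, 21.1]
ee_rot: [-0.297, 0.692, 0.531, 0.389]
wrist_force: [-0.7, -3.7, 5.4]
opening: 48.6
grip_force: 30.0
time: 43.55
tool_pos: [518.7, 47.5, 19.8]
ee_rot: [-0.296, 0.692, 0.531, 0.39]
wrist_force: [1.5, -4.2, 11.4]
opening: 48.3
grip_force: 29.9
time: 43.95
tool_pos: [519.4, 47.3, 18.4]
ee_rot: [-0.296, 0.691, 0.531, 0.39]
wrist_force: [2.4, -4.5, 14.4]
opening: 48.4
grip_force: 30.0
dir [ 0.265  0.964 -0.01 ] elev -0.6 pt [519.9  56.   55.5] tcp [519.4  47.3  18.4] F [ 3.1 -3.1 15.4]
```

```bash
python3 -m pendant '0 0 -0.0005 0 0 0 255;0 0 -0.001 0 0 0 255;0 0 -0.0015 0 0 0 255;0 0 -0.0015 0 0 0 255;0 0 -0.0015 0 0 0 255';python3 -m pendant '0 0 -0.0005 0 0 0 255;0 0 -0.001 0 0 0 255;0 0 -0.0015 0 0 0 255;0 0 -0.0015 0 0 0 255;0 0 -0.0015 0 0 0 255'; python3 -c "
from h import *
pairangle()"
```

```text
time: 44.5
tool_pos: [519.4, 47.3, 17.9]
ee_rot: [-0.296, 0.691, 0.531, 0.391]
wrist_force: [-2.2, -6.8, 23.9]
opening: 48.6
grip_force: 30.0
time: 45.0
tool_pos: [519.4, 47.3, 16.4]
ee_rot: [-0.296, 0.691, 0.531, 0.391]
wrist_force: [-2.2, -7.7, 24.7]
opening: 48.6
grip_force: 30.0
dir [ 0.264  0.964 -0.005] elev -0.3 pt [519.8  55.7  53.7] tcp [519.4  47.3  16.4] F [-1.5 -7.4 24.2]
```

```bash
python3 -m pendant '0 0 0 0 0 0 150;0 0 0 0 0 0 100;0 0 0 0 0 0 50;0 0 0 0 0 0 0;0 0 0 0 0 0 0;0 0 0 0 0 0 0;0 0 0 0 0 0 0' && python3 -m pendant '-0.004 -0.015 0.01 0 0 0 0;-0.01 -0.038 0.024 0 0 0 0;-0.017 -0.064 0.04 0 0 0 0;-0.024 -0.091 0.057 0 0 0 0;-0.024 -0.091 0.09 0 0 0 0;-0.024 -0.091 0.13 0 0 0 0;-0.024 -0.091 0.13 0 0 0 0'; python3 -m pendant '0 0 0 -8 2.2 0 0;0 0 0 -16 4.3 0 0;0 0 0 -24 6.5 0 0;0 0 0 -32 8.6 0 0;0 0 0 -40 10.7 0 0;0 0 0 -48 12.9 0 0;0 0 0 -56.5 15.1 0 0;0 0 0 -56.5 15.1 0 0;0 0 0 -56.5 15.1 0 0'; python3 - <<'E'
from h import *
w=grab('wrist','w21'); o=r.observe(); print(tray(w,52),o['tool_pos'],o['ee_rot'].round(3))
E
```

```text
time: 45.75
tool_pos: [517.3, 48.1, 12.6]
ee_rot: [-0.297, 0.692, 0.531, 0.388]
wrist_force: [-0.5, 0.6, -0.3]
opening: 87.9
grip_force: 0.0
time: 46.45
tool_pos: [494.4, -43.9, 146.1]
ee_rot: [-0.294, 0.692, 0.533, 0.389]
wrist_force: [0.0, -0.1, -0.5]
opening: 88.3
grip_force: 0.0
time: 47.35
tool_pos: [493.1, -42.2, 141.9]
ee_rot: [-0.001, 0.793, 0.61, 0.001]
wrist_force: [0.3, -0.1, 0.7]
opening: 87.9
grip_force: 0.0
[([384.6, -13.6], [23.5, 88.0], 80.0), ([516.4, 42.7], [44.7, 82.6], 75.0)] [493.06034157 -42.98292202 141.97952996] [-0.001  0.793  0.609  0.001]
```

```bash
python3 -m pendant '0.01 0.041 0.03 0 0 0 0;0.01 0.041 0.04 0 0 0 0;0.01 0.041 0.04 0 0 0 0;0.01 0.041 0.04 0 0 0 0;0.01 0.041 0.04 0 0 0 0'; python3 - <<'E'
from h import *
w=grab('wrist','w22'); o=r.observe(); print(tray(w,52),o['tool_pos'])
cv2.imwrite('pics/v22.png',w['im'][:,:,::-1])
E
```

```text
time: 47.9
tool_pos: [502.8, -2.9, 181.6]
ee_rot: [-0.001, 0.794, 0.609, 0.0]
wrist_force: [0.1, 0.1, -0.6]
opening: 88.0
grip_force: 0.0
[([385.9, 5.8], [23.6, 61.3], 80.4), ([521.7, 62.8], [45.2, 124.7], 74.9)] [502.8831792   -2.79267641 181.73882293]
```

View pics/v22.png

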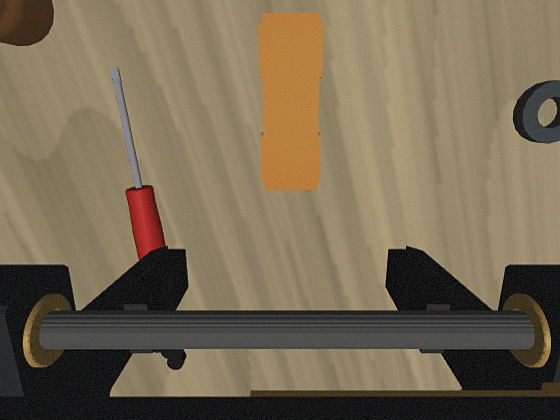

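The last picture shows the orange tray's closed back on top, from (262,13) to (320,190), square over the grey one. I'll lift it off and measure the mat.

```bash
python3 -m pendant '0.01 0.035 0 0 0 0 0;0.0188 0.0656 0 0 0 0 0;0.0188 0.0656 0 0 0 0 0;0.0188 0.0656 -0.05 0 0 0 0;0.0188 0.0656 -0.1 0 0 0 0;0.0188 0.0656 -0.13 0 0 0 0;0.0188 0.0656 -0.1505 0 0 0 0;0.0188 0.0656 -0.1505 0 0 0 0;0.0188 0.0656 -0.1505 0 0 0 0' && python3 -m pendant '0 0 0 0 0 0 255;0 0 0 0 0 0 255;0 0 0 0 0 0 255;0 0 0 0 0 0 255;0 0 0 0 0 0 255;0 0 0 0 0 0 255;0 0 0 0 0 0 255;0 0 0 0 0 0 255;0 0 0 0 0 0 255' && python3 -m pendant '0 0 0.002 0 0 0 255;0 0 0.005 0 0 0 255;0 0 0.009 0 0 0 255;0 0 0.014 0 0 0 255;0 0 0.02 0 0 0 255;0 0 0.03 0 0 0 255;0 0 0.05 0 0 0 255;0 0 0.08 0 0 0 255;0 0 0.1 0 0 0 255;0 0 0.1 0 0 0 255'; python3 - <<'E'
from h import *
t=grab('top'); s=grab('side')
for n,c in(('t',t),('s',s)):
    for k in cv2.findContours(mask(c,*COL['black']),0,1)[0]:
        if cv2.contourArea(k)>900:
            rc=cv2.minAreaRect(np.array([plane(c,p[0]+0.,3)[:2] for p in k],np.float32)); print(n,np.round(rc[0],1),np.round(rc[1],1),round(rc[2],1))
print(r.observe()['tool_pos'])
E
```

```text
time: 48.85
tool_pos: [522.3, 63.0, 32.6]
ee_rot: [0.0, 0.793, 0.609, 0.001]
wrist_force: [-0.2, -1.2, 0.5]
opening: 88.3
grip_force: 0.0
time: 49.75
tool_pos: [522.3, 63.6, 32.3]
ee_rot: [0.001, 0.793, 0.609, 0.001]
wrist_force: [0.7, 0.0, 1.3]
opening: 40.6
grip_force: 30.0
time: 50.75
tool_pos: [523.5, 63.5, 135.2]
ee_rot: [0.002, 0.793, 0.609, 0.003]
wrist_force: [0.1, -0.1, -2.7]
opening: 40.7
grip_force: 30.0
t [237.  333.4] [ 74.7 119.3] 1.7
t [489.6 320.1] [114.  184.1] 9.4
t [623.8 643.7] [139.2 222.6] 69.2
s [ 609.9 -483.8] [ 58.9 103.2] 84.9
s [ 734.7 -453.9] [104.3  50. ] 48.1
s [551.7 406.2] [382.6 258.8] 89.0
s [568.1 719.6] [238.7 132. ] 84.2
[521.93099436  63.60427395 131.99242574]
```

```bash
python3 -m pendant '-0.004 0.03 0 0 0 3 255;-0.008 0.07 0 0 0 7 255;-0.014 0.11 0 0 0 11 255;-0.02 0.15 0 0 0 15 255;-0.025 0.19 0 0 0 19 255;-0.03 0.23 0 0 0 24.4 255;-0.0323 0.2565 0 0 0 24.4 255;-0.0323 0.2565 -0.03 0 0 24.4 255;-0.0323 0.2565 -0.06 0 0 24.4 255;-0.0323 0.2565 -0.09 0 0 24.4 255' && python3 -m pendant '0 0 -0.015 0 0 0 255;0 0 -0.025 0 0 0 255;0 0 -0.029 0 0 0 255;0 0 -0.031 0 0 0 255;0 0 -0.031 0 0 0 255'; python3 - <<'E'
from h import *
w=grab('wrist','w23');o=r.observe(); print(o['tool_pos'],o['wrist_force'])
t=grab('top'); print(sock(t,'red',40),sock(t,'yellow',40),tray(t,26))
E
```

```text
time: 51.85
tool_pos: [488.8, 320.0, 39.6]
ee_rot: [-0.0, 0.646, 0.763, -0.0]
wrist_force: [-0.2, -0.1, -1.0]
opening: 40.3
grip_force: 30.0
time: 52.35
tool_pos: [490.3, 320.2, 11.9]
ee_rot: [0.001, 0.646, 0.763, 0.001]
wrist_force: [-0.6, -0.6, -2.0]
opening: 40.7
grip_force: 30.0
[490.30404552 320.26273522  12.04779375] [ 0.12840168 -0.31700317 -1.14616091]
[(1142, [69.0, 115.4], [824.5, 602.8, 40.0], np.float64(113.9)), (269, [287.5, 272.1], [368.1, -18.2, 40.0], np.float64(97.4))] [(1766, [477.9, 128.3], [773.6, -578.3, 40.0], np.float64(196.6)), (814, [522.0, 318.0], [233.7, -657.8, 40.0], np.float64(159.1)), (79, [491.0, 321.0], [227.1, -571.7, 40.0], np.float64(40.4))] [([772.8, -577.4], [152.1, 175.0], 45.9)]
```

```bash
python3 -m pendant '0 0 -0.001 0 0 0 255;0 0 -0.002 0 0 0 255;0 0 -0.0025 0 0 0 255;0 0 -0.0025 0 0 0 255' && python3 -m pendant '0 0 0 0 0 0 120;0 0 0 0 0 0 60;0 0 0 0 0 0 0;0 0 0 0 0 0 0;0 0 0 0 0 0 0;0 0 0.05 0 0 0 0;0 0 0.1 0 0 0 0;0 -0.03 0.14 0 0 0 0;0 -0.07 0.16 0 0 0 0;0 -0.07 0.16 0 0 0 0'; python3 - <<'E'
from h import *
w=grab('wrist','w24'); print(tray(w,29,(490,320)),r.observe()['tool_pos'])
for k in cv2.findContours(mask(w,*COL['black']),0,1)[0]:
    if cv2.contourArea(k)>4000:
        rc=cv2.minAreaRect(np.array([plane(w,p[0]+0.,3)[:2] for p in k],np.float32)); print(np.round(rc[0],1),np.round(rc[1],1),round(rc[2],1))
E
python3 -m pendant '0 -0.05 0 0 0 -5 0;0.005 -0.1 0 0 0 -10 0;0.008 -0.15 0 0 0 -15 0;0.01 -0.2 0 0 0 -20 0;0.012 -0.25 0 0 0 -24 0;0.012 -0.255 0 0 0 -24 0;0.012 -0.255 0 0 0 -24 0;0.012 -0.255 0 0 0 -24 0'; python3 - <<'E'
from h import *
w=grab('wrist','w25'); print(gtray(w,26,(521,63)),r.observe()['tool_pos'])
h=w['hsv']
for x in (-45,-15,15,45):
    for z in(4,44):
        p=proj(w,(521.7+.259*x,62.8+.966*x,z)).astype(int); print(x,z,p,h[p[1],p[0]])
g=cv2.GaussianBlur(cv2.cvtColor(w['im'],cv2.COLOR_RGB2GRAY),(5,5),1); c=cv2.HoughCircles(g,cv2.HOUGH_GRADIENT,1,20,param1=80,param2=18,minRadius=9,maxRadius=18)
if c is not None: print([(k[:3].round(1).tolist(),plane(w,k[:2],44).round(1).tolist()) for k in c[0] if np.hypot(*(plane(w,k[:2],44)[:2]-[521,63]))<75])
E
```

```text
time: 52.85
tool_pos: [490.0, 320.1, 9.3]
ee_rot: [0.0, 0.646, 0.763, 0.001]
wrist_force: [-1.4, -1.0, 4.7]
opening: 40.6
grip_force: 30.0
time: 53.85
tool_pos: [491.2, 247.5, 172.0]
ee_rot: [0.002, 0.648, 0.762, 0.003]
wrist_force: [-1.0, 0.1, -0.3]
opening: 88.1
grip_force: 0.0
[([488.2, 319.6], [45.7, 124.9], 99.3)] [490.54119777 248.87223816 170.15473029]
[512.3  90.1] [608.5 201.6] 8.9
[489.5 311.9] [119.  170.2] 9.4
[261.4 317.7] [90.6 34.6] 88.9
time: 54.7
tool_pos: [501.8, -3.5, 168.2]
ee_rot: [-0.0, 0.79, 0.613, 0.0]
wrist_force: [0.5, -0.3, -0.1]
opening: 87.9
grip_force: 0.0
[([522.5, 64.2], [49.3, 125.5], 74.8, [(117, [509.3, 11.0]), (98, [534.0, 113.6]), (62, [518.1, 39.6]), (54, [546.5, 111.4]), (52, [524.1, 82.3]), (48, [537.5, 78.8])])] [501.77507441  -3.23813628 168.32674921]
-45 4 [290 159] [ 18  10 126]
-45 44 [291 167] [ 45   8 130]
-15 4 [291 123] [ 39  13 133]
-15 44 [291 126] [ 30  12 133]
15 4 [291  86] [110  25 151]
15 44 [292  83] [18 30 42]
45 4 [292  46] [107  31 158]
45 44 [293  37] [40 18 43]
[([290.5, 42.5, 13.0], [530.9, 103.8, 44.0])]
```

The grey tray lies flat, and the cells at +15 and +45 hold sockets with dark drive squares on top. One circle came out about 5 mm off, so I'll triangulate both drive ends from two places.

```bash
cat > d.py <<'E'
from h import *
import pickle,sys
w=grab('wrist'); m=cv2.inRange(w['hsv'],np.array((0,0,0)),np.array((180,255,62)))
B=[]
for x in(15,45):
    p=proj(w,(522.5+.259*x,64.2+.966*x,44)); 
    b=[k for k in blobs(m,15) if np.hypot(*(np.array(k[1])-p))<14]; print(x,p.round(1),[(k[0],k[1],k[2]) for k in b]); B.append(b[0][1] if b else None)
pickle.dump((w,B),open(sys.argv[1],'wb'))
g=cv2.cvtColor(w['im'],cv2.COLOR_RGB2GRAY)
E
python3 d.py a.pkl; python3 -m pendant '0.04 0.03 0 0 0 0 0;0.05 0.06 0 0 0 0 0;0.05 0.06 0 0 0 0 0;0.05 0.06 0 0 0 0 0;0.05 0.06 0 0 0 0 0'; python3 d.py b.pkl; python3 - <<'E'
from h import *
import pickle
a,A=pickle.load(open('a.pkl','rb'));b,B=pickle.load(open('b.pkl','rb'))
for i in(0,1):
    if A[i] and B[i]: X,e=tri((a,A[i]),(b,B[i])); print(X.round(1),e)
t=np.array([.2588,.9659])
for c in(a,b):  # grey-level profile along the tray axis at z=44
    print([int(c['im'][tuple(proj(c,(522.5+t[0]*x,64.2+t[1]*x,44)).round().astype(int)[::-1])].mean()) if 0<=proj(c,(522.5+t[0]*x,64.2+t[1]*x,44))[1]<420 else -1 for x in range(-4,64,2)])
E
```

```text
15 [293.1  81.8] [(118, [289.9, 78.3], [284, 72, 13, 14])]
45 [293.8  35.7] [(134, [291.4, 31.8], [284, 24, 15, 16]), (20, [297.9, 46.9], [293, 43, 10, 8])]
time: 55.3
tool_pos: [551.5, 55.1, 168.7]
ee_rot: [0.0, 0.791, 0.612, 0.0]
wrist_force: [0.1, 0.5, 0.4]
opening: 88.2
grip_force: 0.0
15 [248.5 177. ] [(99, [245.2, 174.4], [239, 169, 13, 12]), (71, [257.9, 185.4], [245, 183, 22, 5]), (18, [238.3, 186.0], [236, 183, 8, 5])]
45 [247.7 137.2] [(106, [245.2, 134.3], [239, 127, 14, 15]), (93, [248.7, 149.1], [235, 142, 31, 10]), (26, [256.1, 127.5], [249, 120, 12, 18])]
[524.7  81.4  45.1] [0.0, 0.0]
[533.1 110.2  45.4] [0.0, 0.0]
[129, 129, 132, 130, 127, 132, 121, 139, 145, 40, 49, 46, 47, 101, 137, 140, 128, 128, 134, 47, 62, 74, 134, 140, 38, 50, 48, 39, 145, 133, 136, 122, 130, 132]
[114, 118, 117, 118, 121, 121, 124, 145, 138, 34, 48, 43, 46, 99, 133, 150, 61, 116, 124, 125, 33, 115, 135, 137, 45, 47, 45, 61, 146, 132, 143, 103, 123, 123]
```

Both drive ends sit at about 44 mm, inside their cells, so the sockets stand upright. The orange tray lies on the mat, so I'm handing the job in.

```bash
python3 -c "
from workcell import r
print(r.sign_off())"
```

```text
the job is handed in; nothing more can be done
None
```

I handed the job in: the red and yellow sockets (no green or blue was on the bench) stand drive ends up in the grey tray, which is flat on the bench, and the empty orange tray lies face-down on the black mat.

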